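# Re-hang the washed glass door of a cup steriliser on its lift-off hinge pins

## Robot

A 6-joint arm with a two-finger parallel gripper is mounted at the origin on the work surface. World frame = base frame: x ahead of the robot, y to its left, z up, the work surface at z = 0. Lengths are in mm, angles in degrees, forces in N, time in s.
With the tool pointing down it reaches from about 275 to 875 mm from the base axis. Payload 12.5 kg.
Tool frame: the origin (TCP) lies midway between the tips of the shut fingers; the grasp point (between the pads) lies 19 mm behind it; z points along the fingers, y is the direction in which the jaws open and shut (so a half turn about z gives the same grasp; the last joint's range is limited). The gripper opens to 85 mm and grips with 20 to 120 N. Pads are 22 mm wide; open, the fingers measure 114 mm over their backs; the gripper's body (76 mm by 85 mm) begins 54 mm behind the grasp point. The pads swing forward as they close: fully open they stand 13 mm farther back than shut.
Start: joints at [62.762, 20.094, 94.641, -0, 65.266, -4.847], TCP at [209.479, 508.53, 231.29] pointing down, gripper open.
Joint ranges: [-157.81, 157.81], [-45, 120.19], [0.68, 151.7], [-89.99, 269.99], [4.06, 180], [-164.3, 164.3]. Speed limits (degrees/s): [127.2, 127.2, 159.86, 180, 180, 180].

## Interface

Orientations are given as [roll, pitch, yaw] about the fixed x, y, z axes, in that order (R = Rz(yaw) Ry(pitch) Rx(roll)).
In Python, from workcell import env, viewer, order gives the robot as it stands.
- The arm moves only by the shell command python3 -m pendant 'ROWS'. ROWS is JSON, a list of rows, each an object of numbers: "rx", "ry", "rz": the turn, a rotation vector about the tool's x, y, z in rad; "tx", "ty", "tz": the shift along the tool's x, y, z in m; "gripper": the finger opening in m, from 0 to 0.0854. In form: [{"rx": .., "ry": .., "rz": .., "tx": .., "ty": .., "tz": .., "gripper": ..}, ...]. A call has 1 to 8 rows; each row shifts and turns the pose as measured when the row begins, along the tool's axes as they then stand; what a row does not reach is not made up. A row lasts 1/12 s, in which the tool goes at most 41.7 mm and 7.16 degrees, less where a joint would pass 70% of its speed; a pose out of reach is approached as far as the arm can. A call with a gripper value outside its range is refused whole. The fingers move at their own pace and stop on an object; the grip force is fixed at half the most. Time passes only in rows, so rows that do not move let the fingers close. It gives the time, the measured TCP pose, the force and the opening at its end, in the units of the state.
- env.get_obs(): the state, without advancing time (a new reading comes with each control period).
- viewer.read_camera(name): name is "scene" or "top"; returns (picture, depth): 420x560x3 uint8, red, green, blue; 420x560 float32, mm along the optical axis (not along the pixel's ray), 0 where there is no reading.
- viewer.calibration(name): a dict with "fx", "fy", "cx", "cy" (pixels), "rvec" (rotation vector, rad) and "tvec" (3), from world to camera coordinates, as OpenCV has them. Camera axes: x right, y down, z forward; pixel columns grow to the right and rows downward; lengths in mm; the calibration is good to about 2 mm. A picture is of the moment at which its call begins. calibration takes no time and is no camera call.
- order.close_job(): hands the job in, once; it reports no verdict.
Trained networks look in the newest picture that a camera, given by its name, has taken for a name from the list of things; names that differ only in an ending like _2 or _b are one class to them, and where a whole thing is asked for, a point or a joint stands for the part that bears it (a point fixed in the world has none). Each returns a list of dicts, best first, with "score" (0 to 1); they miss things now and then, are a little off and sometimes report something else, mostly with a low value. They report only what shows in the picture. A call takes as long as a camera call. They do not tell look-alikes from the thing itself.
- viewer.search_frame(camera, name): "point" ([column, row] in pixels, amid what is visible of it).
- viewer.outline_of(camera, name): "region" (420x560 bool, what is visible of it) and "point" ([column, row] in pixels, amid what is visible of it).
The state is a dict: "clock": time; "joints": joint angles; "dq": joint speeds; "joint_torque": joint torques, N m; "eef_pos": TCP position; "tcp_rot": TCP orientation; "ft_force": force on the tool from outside, world axes, zero at the start; "torque": the same for the moment, N m; "finger_gap": opening from 0.0 (shut) to 1.0 (fully open).
Only numpy, scipy, OpenCV 4.12 (cv2) and the standard library are available. Lean on these libraries where they do the work, as an engineer would, in place of code of your own. Each camera call takes 0.05 s, during which the arm holds its last target.

## Task

Take the washed glass door out of the drying rack and hang it back on the cup steriliser: feel for the two hinge pins, whose slotted strip was only set by eye, and lower both knuckles fully down onto them at once without forcing or dropping the door. Then swing the door gently shut until its roller catch holds it, let go, and leave the other things where they stand.

Things in the scene. Friction and masses are not known exactly. Their poses are not given: they have to be found in the camera images.
- steriliser: Fixed stainless cup steriliser, open at the front: 220 deep (x) x 260 wide (y) x 262 high. Origin: centre of its footprint on the counter. x runs from front to back (front face at x = -110), y along the front towards the hinge end, z up. From the front stick out only a soft 2.5 mm rubber seal and, at the hinge end, a plate (hinge strip) with two upright brass pins.
- hinge_outer (a point): Outermost place of the hinge axis, at the lower shoulder: x -127, y 118, z 52 in the steriliser. Two coaxial upright pins, dia 10, 20 tall, flat tips with rounded edge, on shoulders at z 52 and 197 (tips 72, 217). Their strip has level slots, set by eye: both pins really stand 3 to 17 mm from here along the steriliser's -y (unmeasured, new each time, screwed tight); x and z are true.
- catch (a point): Sprung roller catch inside, under the header, x -87, y -42, z 204 in the steriliser. Over the last 20 mm or so of closing the door's tongue has to pass under its roller: about 3 to 8 N of push at the door's outer half; after that the catch holds the door on the seal. Axes as the steriliser's.
- door_center (a point): Middle of the loose door slab: aluminium frame, glass pane, 206 wide x 210 high x 15 thick, 0.4 to 0.7 kg, upright in the rack. Door axes: x through it from outer to inner face, y from free edge to hinge edge, z up; hung and shut they match the steriliser's. The top edge, 105 above, is plain: pinch its 15 mm thickness from above. Shut, this point is 119 in front of the steriliser's origin.
- door_knuckle (a point): Centre of the lower mouth of the lower knuckle, a dark steel tube on the door's hinge edge: 24 outside, 12 bore, 22 high, open both ends. From door_center it is 8 towards the outer face, 120 towards the hinge edge, 85 down. Home, it rests on the lower shoulder, level with hinge_outer; the door's lower edge is then 32 above the counter. Axes as the door's.
- door_knuckle_top (a point): The same point of the equal upper knuckle, 145 above the lower one, on the same axis; it goes onto the upper pin at the same time. Lower the door well open (about 70 to 100 degrees), so that the slab, whose edge is 17 from this axis, clears the hinge strip. Axes as the door's.
- door_handle (a point): Middle of the door's upright black bar handle, 90 long, dia 11, 35 off the outer face, near the free edge (86 from door_center towards the free edge, 20 down). The rest of the outer face is flat apart from the knuckle straps and is fit for pushing. Axes as the door's.
- door_tongue (a point): End of the catch tongue on the door's inner face, a steel strip 36 wide and 33 long with a ridge on its end, 30 from door_center towards the free edge and 61 up; keep the fingers off it. Axes as the door's.
- rack: Fixed steel drying rack, 155 x 150; origin at the centre of its footprint on the counter, z up. Three slots along its y at x = -50, 0, 50, between pairs of upright wires (at y = -55 and 55) that reach 78 above the counter; things stand on its base, 12 above the counter. The door stands in the slot at x = -50, 19 wide: lift it straight up by 70 or more to clear the wires.
- grille: Loose drip-tray grille, 150 x 70 x 12, black frame with steel bars, on edge in the rack's slot at x = 50; leave it. Origin at the middle of its lower edge, z up.
- pan: Loose stainless pan, 108 x 176 x 65 high, on the counter; leave it. Origin at the centre of its underside.
- cup_stack: Loose stack of paper cups upside down, 80 in diameter, 167 high; leave it. Origin at the centre of its underside.
- syrup: Loose amber syrup bottle, 64 in diameter, 190 high; leave it. Origin at the centre of its underside.
Not all that is in view belongs to the job. Of the things that look like the part that bears door_center, the smaller one is meant.

How it is judged:
By the outcome, as a careful person would: the job done as asked, in the order asked, and still so for the second after the job is handed in, with the robot touching nothing.
It also fails if it takes over 72 s, if anything falls off the work surface, if the arm or the gripper's body presses on something with over 40 N, if the wrist force passes 120 N, or if a joint passes its speed limit or range.

## Working session

There is one attempt and no reset: what is moved stays moved. The work goes in short steps, Python scripts to look and compute and a shell command to move; the robot and the scene stay as the last step left them, time stands still between calls to the robot, and variables do not carry over. Pictures are saved under pics/ and viewed, and the job is handed in when it is done.

```bash
ls -la; mkdir -p pics; python3 - <<'E'
from workcell import env, viewer, order
import cv2
print(env.get_obs())
for n in ("scene","top"):
    p,d=viewer.read_camera(n)
    cv2.imwrite(f"pics/{n}0.png",p[:,:,::-1])
    import numpy as np
    np.save(f"pics/{n}0_d.npy",d); np.save(f"pics/{n}0_p.npy",p)
    print(viewer.calibration(n))
E
```

```text
total 12
drwxr-xr-x  3 agent agent 4096 Dec  7 15:27 .
drwxr-xr-x 23 root  root  4096 Dec  7 15:27 ..
drwxr-xr-x  2 agent agent 4096 Dec  7 15:27 pics
{'clock': 0.0, 'joints': array([ 6.27633942e+01,  2.01242583e+01,  9.46777557e+01,  1.09669501e-03,
        6.52660031e+01, -4.84645785e+00]), 'dq': array([-0.04612186,  0.03240526,  0.01376692,  0.01558733, -0.01852574,
       -0.00502017]), 'joint_torque': array([ 4.96805933e-04, -5.06107736e+01, -2.91402411e+01, -8.15414160e-05,
        4.59216186e-03,  2.47569943e-05]), 'eef_pos': array([209.31083877, 508.24813328, 230.75383749]), 'tcp_rot': array([-1.79932310e+02, -6.73846051e-03,  1.57609389e+02]), 'ft_force': array([0.06686619, 0.38243286, 0.25285886]), 'torque': array([0.00275288, 0.02100814, 0.01878201]), 'finger_gap': 0.999334079497911}
{'fx': 430.338962476423, 'fy': 430.338962476423, 'cx': 282.5081572284481, 'cy': 208.65109580107713, 'rvec': array([ 0.6454203 ,  2.64555077, -1.11446293]), 'tvec': array([ 485.99900716,  -51.37863316, 1317.25852318])}
{'fx': 417.01530500892846, 'fy': 417.01530500892846, 'cx': 282.7046384644145, 'cy': 212.97593519810897, 'rvec': array([ 2.12103487, -2.1727841 ,  0.16242208]), 'tvec': array([ -46.61296396,  559.30324409, 1301.24384563])}
```

View pics/scene0.png

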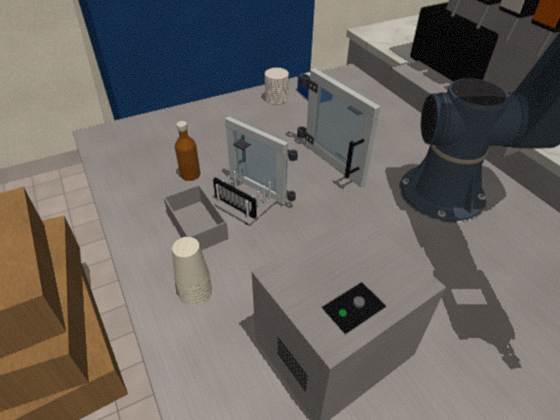

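View pics/top0.png

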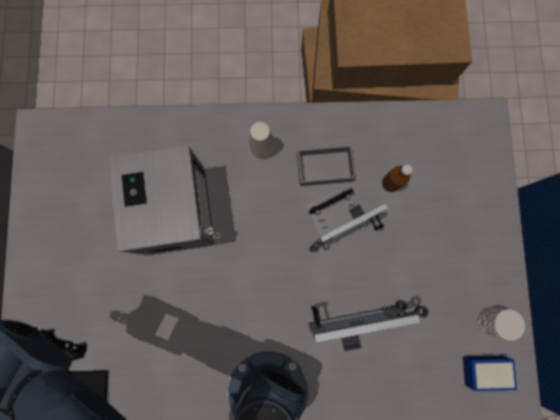

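Two glass doors: the one in the rack (top ~(355,222), scene ~(255,160)) and a larger one standing nearer the robot (top ~(365,325), scene ~(340,125)). The rack one looks smaller and fits; I'll confirm that with sizes and a crop.

```bash
cat > h.py <<'E'
import numpy as np, cv2
from workcell import env, viewer, order
from scipy.spatial.transform import Rotation as R
C={n:viewer.calibration(n) for n in("scene","top")}
def cam(n):
    c=C[n];Rm=cv2.Rodrigues(np.array(c['rvec']))[0];K=np.array([[c['fx'],0,c['cx']],[0,c['fy'],c['cy']],[0,0,1]])
    return K,Rm,np.array(c['tvec'])
def cloud(n,d):
    K,Rm,t=cam(n);v,u=np.mgrid[:d.shape[0],:d.shape[1]]
    p=np.stack([(u-K[0,2])/K[0,0]*d,(v-K[1,2])/K[1,1]*d,d],-1)
    w=(p-t)@Rm; w[d<=0]=np.nan
    return w
def proj(n,P):
    K,Rm,t=cam(n);return cv2.projectPoints(np.asarray(P,float).reshape(-1,1,3),np.array(C[n]['rvec']),t,K,None)[0].reshape(-1,2)
def on_z(n,uv,z):
    K,Rm,t=cam(n);o=-Rm.T@t;r=Rm.T@np.linalg.inv(K)@np.array([uv[0],uv[1],1.]);return o+r*(z-o[2])/r[2]
E
python3 - <<'E'
from h import *
for n in("scene","top"):
    d=np.load(f"pics/{n}0_d.npy");p=np.load(f"pics/{n}0_p.npy");w=cloud(n,d)
    K,Rm,t=cam(n);print(n,"campos",-Rm.T@t)
    print("table z",np.nanmedian(w[...,2][(abs(w[...,2])<15)]))
    m=(abs(w[...,2]-262)<8)&(w[...,1]>150)
    if n=="top":m[:140]=0
    q=w[m][:,:2].astype(np.float32); 
    lab=cv2.connectedComponentsWithStats(m.astype(np.uint8))
    i=1+np.argmax(lab[2][1:,4]);mm=lab[1]==i;q=w[mm]
    print("ster",mm.sum(),lab[2][i],np.median(q[:,2]),cv2.minAreaRect(q[:,:2].astype(np.float32)))
    for nm in("door_center","door_knuckle","steriliser","rack"):
        for r in viewer.outline_of(n,nm)if nm!="door_knuckle" else viewer.search_frame(n,nm):
            u,v=map(int,np.round(r["point"]));print(nm,round(r["score"],2),(u,v),np.round(w[v,u],1), r["region"].sum() if "region" in r else "")
p=np.load("pics/top0_p.npy")[:,:,::-1]
cv2.imwrite("pics/top_crop_st.png",cv2.resize(p[140:260,100:240],None,fx=5,fy=5,interpolation=cv2.INTER_CUBIC))
cv2.imwrite("pics/top_crop_door.png",cv2.resize(p[180:350,290:440],None,fx=3.5,fy=3.5,interpolation=cv2.INTER_CUBIC))
p=np.load("pics/scene0_p.npy")[:,:,::-1]
cv2.imwrite("pics/sc_crop_door.png",cv2.resize(p[60:220,200:390],None,fx=3.7,fy=3.7,interpolation=cv2.INTER_CUBIC))
E
```

```text
scene campos [897.41278772 636.78946976 873.58701653]
table z -0.20948166513983135
ster 15713 [  251   213   195   158 15713] 261.63362075993325 ((576.6166381835938, 288.7744140625), (263.0989685058594, 221.95025634765625), 7.299523830413818)
door_center 0.79 (340, 123) [ 220.7 -258.1  160.7] 5802
door_center 0.7 (250, 200) [ 567.7 -156.7   75.3] 993
door_center 0.65 (258, 157) [ 498.  -249.3  134.2] 3857
door_knuckle 0.93 (259, 156) [ 496.5 -245.7  139.7] 
door_knuckle 0.69 (342, 126) [ 220.  -247.4  156.2] 
door_knuckle 0.24 (190, 273) [798.8  37.8 116.8] 
door_knuckle 0.17 (185, 156) [ 669.2 -390.1  100.8] 
steriliser 0.86 (339, 311) [629.3 341.6 268.9] 25390
rack 0.75 (251, 204) [ 567.4 -151.8   64.3] 782
top campos [ 361.66443698  -52.13170004 1369.20033374]
table z -1.459833217323107
ster 7720 [ 109  145   91  106 7720] 260.7002644197637 ((579.380126953125, 290.5810546875), (261.28350830078125, 222.25079345703125), 7.297855377197266)
door_center 0.86 (354, 218) [ 519.  -265.5  172.1] 775
door_center 0.67 (360, 323) [ 225.4 -263.6  194.4] 2760
door_knuckle 0.83 (352, 223) [ 499.2 -251.2  217.3] 
door_knuckle 0.75 (360, 322) [ 226.3 -266.6  178.8] 
door_knuckle 0.3 (331, 202) [ 593.6 -219.5   21.1] 
steriliser 0.73 (160, 199) [571.9 271.8 259. ] 9583
rack 0.74 (336, 216) [ 548.4 -235.5    9.6] 1450
rack 0.32 (354, 220) [ 507.4 -257.1  217.9] 750
```

View pics/top_crop_st.png

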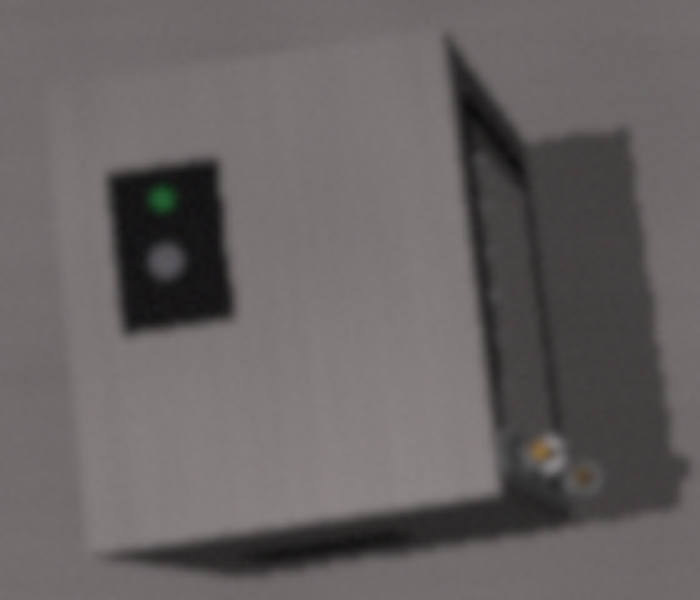

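View pics/top_crop_door.png

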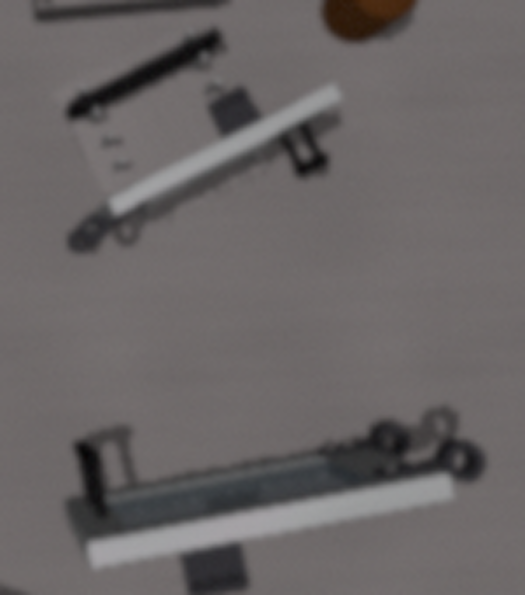

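View pics/sc_crop_door.png

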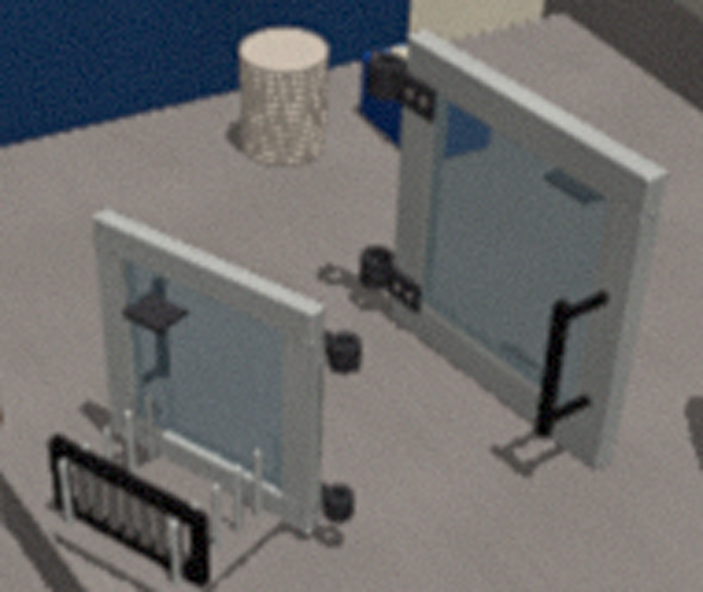

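```bash
python3 - <<'E'
from h import *
for n in("scene","top"):
    d=np.load(f"pics/{n}0_d.npy");w=cloud(n,d)
    m=(abs(w[...,2]-222)<9)&(abs(w[...,0]-500)<110)&(abs(w[...,1]+255)<140)
    q=w[m];r=cv2.minAreaRect(q[:,:2].astype(np.float32));print(n,m.sum(),np.median(q[:,2]),r)
    c=q[:,:2].mean(0);u,s,vt=np.linalg.svd(q[:,:2]-c);a=(q[:,:2]-c)@vt[0];b=(q[:,:2]-c)@vt[1]
    print(" dir",np.degrees(np.arctan2(*vt[0][::-1])),"mid",c+vt[0]*(a.min()+a.max())/2,"len",np.ptp(a),np.percentile(b,[2,50,98]))
    # whole slab extents
    m2=(w[...,2]>20)&(w[...,2]<245)&(abs(w[...,0]-480)<150)&(abs(w[...,1]+255)<170)
    # second door
    m3=(w[...,2]>200)&(abs(w[...,0]-225)<90)&(abs(w[...,1]+264)<180);q=w[m3];
    print(" door2 zmax",np.nanpercentile(q[:,2],99),cv2.minAreaRect(q[:,:2].astype(np.float32)))
    lo=(w[...,2]>262)&(w[...,0]>430)&(w[...,1]<150)&(w[...,1]>-600); print(" high things",lo.sum())
    K,Rm,t=cam(n)
    yaw=np.radians(97.3);Rz=np.array([[np.cos(yaw),-np.sin(yaw)],[np.sin(yaw),np.cos(yaw)]])
    S=np.array([578,289.7])
    if n=="top":
        for uv,z in(((208.2,230.4),217),((216.6,235.4),72)):
            P=on_z(n,uv,z);print(" pin",P,(P[:2]-S)@Rz)
    H=[np.r_[S+Rz@np.array([-127,118-k]),z] for k in(3,10,17) for z in (72,217)];print(np.round(proj(n,H),1).tolist())
    st=viewer.search_frame(n,"hinge_outer");print(st)
E
```

```text
scene 412 220.78936313846856 ((501.7486572265625, -256.36907958984375), (19.067773818969727, 209.35264587402344), 25.19713020324707)
 dir 115.59344752917723 mid [ 503.43496719 -255.57476056] len 209.31181851873066 [-10.12030818   1.7408198    6.24491914]
 door2 zmax 278.68707975787237 ((225.58148193359375, -283.49688720703125), (35.91715621948242, 310.3984375), 12.033377647399902)
 high things 0
[[338.6, 268.8], [345.8, 226.2], [336.3, 270.2], [343.3, 227.5], [334.0, 271.5], [340.7, 228.9]]
[{'point': [337.4, 309.4], 'score': 0.78}]
top 400 220.1245326261482 ((502.8113708496094, -256.107666015625), (14.949403762817383, 206.67041015625), 25.566560745239258)
 dir 115.56895728698787 mid [ 502.79786234 -256.11431601] len 206.67047914633287 [-7.15585932 -0.06713747  7.10399179]
 door2 zmax 279.57521082717454 ((208.8184814453125, -288.0924987792969), (71.42102813720703, 310.03826904296875), 12.293343544006348)
 high things 0
 pin [488.11237397 148.82924433 217.        ] [-128.30738365  107.05872415]
 pin [487.72545445 147.91331627  72.        ] [-129.16672383  107.55888951]
[[216.2, 237.9], [208.1, 233.3], [215.9, 235.6], [207.8, 230.8], [215.6, 233.4], [207.5, 228.3]]
[{'point': [159.0, 199.0], 'score': 0.68}, {'point': [334.8, 216.5], 'score': 0.47}]
```

Confirmed: the rack door is 206.7 mm long with its top at z≈221 (mid (503,-256), yaw 25.6°), which matches the described door. The one nearer the robot is 310 mm across with knuckle and reaches z≈279, so it is the look-alike. The pin tips show at top (208.2,230.4) and (216.6,235.4), so the slot offset is about 10–11 mm. Now I'll move over the door.

```bash
cat >> h.py <<'E'
def plan(pos,yaw,n,o=None):
    "print n equal rows towards pos/yaw, in tool axes (tool pointing down), m/rad"
    o=o or env.get_obs();p=o['eef_pos'];r=R.from_euler('xyz',o['tcp_rot'],degrees=True)
    g=R.from_euler('xyz',[180,0,yaw],degrees=True)
    rv=(r.inv()*g).as_rotvec();st=(np.array(pos)-p)/n
    print("dist",np.linalg.norm(np.array(pos)-p),"perrow",np.linalg.norm(st),"turn/row deg",np.degrees(np.linalg.norm(rv))/n)
    for i in range(n):
        ri=r*R.from_rotvec(rv*i/n);t=ri.inv().apply(st)/1000
        print(i,"r",np.round(rv/n,4),"t",np.round(t,4))
E
python3 - <<'E'
from h import *
plan([502.8,-256,310],115.6,24)
E
```

```text
dist 822.6173551112628 perrow 34.27572312963595 turn/row deg 1.750243953385899
0 r [-0.      0.      0.0305] t [-0.0234 -0.0248 -0.0033]
1 r [-0.      0.      0.0305] t [-0.0242 -0.0241 -0.0033]
2 r [-0.      0.      0.0305] t [-0.0249 -0.0233 -0.0033]
3 r [-0.      0.      0.0305] t [-0.0256 -0.0225 -0.0033]
4 r [-0.      0.      0.0305] t [-0.0263 -0.0218 -0.0033]
5 r [-0.      0.      0.0305] t [-0.0269 -0.0209 -0.0033]
6 r [-0.      0.      0.0305] t [-0.0276 -0.0201 -0.0033]
7 r [-0.      0.      0.0305] t [-0.0282 -0.0193 -0.0033]
8 r [-0.      0.      0.0305] t [-0.0287 -0.0184 -0.0033]
9 r [-0.      0.      0.0305] t [-0.0293 -0.0175 -0.0033]
10 r [-0.      0.      0.0305] t [-0.0298 -0.0166 -0.0033]
11 r [-0.      0.      0.0305] t [-0.0303 -0.0157 -0.0033]
12 r [-0.      0.      0.0305] t [-0.0308 -0.0147 -0.0033]
13 r [-0.      0.      0.0305] t [-0.0312 -0.0138 -0.0033]
14 r [-0.      0.      0.0305] t [-0.0316 -0.0128 -0.0033]
15 r [-0.      0.      0.0305] t [-0.032  -0.0119 -0.0033]
16 r [-0.      0.      0.0305] t [-0.0323 -0.0109 -0.0033]
17 r [-0.      0.      0.0305] t [-0.0327 -0.0099 -0.0033]
18 r [-0.      0.      0.0305] t [-0.0329 -0.0089 -0.0033]
19 r [-0.      0.      0.0305] t [-0.0332 -0.0079 -0.0033]
20 r [-0.      0.      0.0305] t [-0.0334 -0.0069 -0.0033]
21 r [-0.      0.      0.0305] t [-0.0336 -0.0058 -0.0033]
22 r [-0.      0.      0.0305] t [-0.0338 -0.0048 -0.0033]
23 r [-0.      0.      0.0305] t [-0.0339 -0.0038 -0.0033]
```

```bash
python3 -m pendant '[{"rz":0.03,"tx":-0.024,"ty":-0.025,"tz":-0.01,"gripper":0.0854},{"rz":0.03,"tx":-0.025,"ty":-0.024,"tz":-0.01,"gripper":0.0854},{"rz":0.03,"tx":-0.025,"ty":-0.024,"tz":-0.01,"gripper":0.0854},{"rz":0.03,"tx":-0.026,"ty":-0.023,"tz":-0.01,"gripper":0.0854},{"rz":0.03,"tx":-0.027,"ty":-0.022,"tz":-0.01,"gripper":0.0854},{"rz":0.03,"tx":-0.027,"ty":-0.021,"tz":-0.01,"gripper":0.0854},{"rz":0.03,"tx":-0.028,"ty":-0.02,"tz":-0.01,"gripper":0.0854},{"rz":0.03,"tx":-0.029,"ty":-0.019,"tz":-0.01,"gripper":0.0854}]'; python3 -c "
from h import *
plan([502.8,-256,310],115.6,16)"
```

```text
dist 822.6173551112628 perrow 51.413584694453924 turn/row deg 2.6253659300788486
0 r [-0.      0.      0.0458] t [-0.0352 -0.0372 -0.0049]
1 r [-0.      0.      0.0458] t [-0.0368 -0.0355 -0.0049]
2 r [-0.      0.      0.0458] t [-0.0384 -0.0338 -0.0049]
3 r [-0.      0.      0.0458] t [-0.0399 -0.032  -0.0049]
4 r [-0.      0.      0.0458] t [-0.0413 -0.0302 -0.0049]
5 r [-0.      0.      0.0458] t [-0.0427 -0.0282 -0.0049]
6 r [-0.      0.      0.0458] t [-0.0439 -0.0263 -0.0049]
7 r [-0.      0.      0.0458] t [-0.0451 -0.0242 -0.0049]
8 r [-0.      0.      0.0458] t [-0.0461 -0.0221 -0.0049]
9 r [-0.      0.      0.0458] t [-0.0471 -0.02   -0.0049]
10 r [-0.      0.      0.0458] t [-0.048  -0.0178 -0.0049]
11 r [-0.      0.      0.0458] t [-0.0487 -0.0156 -0.0049]
12 r [-0.      0.      0.0458] t [-0.0494 -0.0133 -0.0049]
13 r [-0.      0.      0.0458] t [-0.05   -0.0111 -0.0049]
14 r [-0.      0.      0.0458] t [-0.0504 -0.0088 -0.0049]
15 r [-0.      0.      0.0458] t [-0.0508 -0.0064 -0.0049]schema error: expected keys rx, ry, rz, tx, ty, tz, gripper
```

```bash
python3 -m pendant '[{"rx":0,"ry":0,"rz":0.03,"tx":-0.024,"ty":-0.025,"tz":-0.01,"gripper":0.0854},{"rx":0,"ry":0,"rz":0.03,"tx":-0.025,"ty":-0.024,"tz":-0.01,"gripper":0.0854},{"rx":0,"ry":0,"rz":0.03,"tx":-0.025,"ty":-0.024,"tz":-0.01,"gripper":0.0854},{"rx":0,"ry":0,"rz":0.03,"tx":-0.026,"ty":-0.023,"tz":-0.01,"gripper":0.0854},{"rx":0,"ry":0,"rz":0.03,"tx":-0.027,"ty":-0.022,"tz":-0.01,"gripper":0.0854},{"rx":0,"ry":0,"rz":0.03,"tx":-0.027,"ty":-0.021,"tz":-0.01,"gripper":0.0854},{"rx":0,"ry":0,"rz":0.03,"tx":-0.028,"ty":-0.02,"tz":-0.01,"gripper":0.0854},{"rx":0,"ry":0,"rz":0.03,"tx":-0.029,"ty":-0.019,"tz":-0.01,"gripper":0.0854}]'; python3 -c "
from h import *
plan([502.8,-256,310],115.6,16)"
```

```text
clock: 1.27
eef_pos: [310.2, 243.9, 311.8]
tcp_rot: [-179.9, -0.0, 143.8]
ft_force: [1.0, 0.7, -0.1]
finger_gap: 0.994
dist 535.6932982284123 perrow 33.48083113927577 turn/row deg 1.7603129186076651
0 r [-0.0001  0.      0.0307] t [-0.0282 -0.0181  0.0002]
1 r [-0.0001  0.      0.0307] t [-0.0287 -0.0172  0.0002]
2 r [-0.0001  0.      0.0307] t [-0.0292 -0.0163  0.0001]
3 r [-0.0001  0.      0.0307] t [-0.0297 -0.0154  0.0001]
4 r [-0.0001  0.      0.0307] t [-0.0302 -0.0145  0.0001]
5 r [-0.0001  0.      0.0307] t [-0.0306 -0.0136  0.0001]
6 r [-0.0001  0.      0.0307] t [-0.031  -0.0126  0.0001]
7 r [-0.0001  0.      0.0307] t [-0.0314 -0.0117  0.0001]
8 r [-0.0001  0.      0.0307] t [-0.0317 -0.0107  0.0001]
9 r [-0.0001  0.      0.0307] t [-0.032  -0.0097  0.0001]
10 r [-0.0001  0.      0.0307] t [-0.0323 -0.0087  0.0001]
11 r [-0.0001  0.      0.0307] t [-0.0326 -0.0077  0.0001]
12 r [-0.0001  0.      0.0307] t [-0.0328 -0.0067  0.0001]
13 r [-0.0001  0.      0.0307] t [-0.033  -0.0057  0.0001]
14 r [-0.0001  0.      0.0307] t [-0.0332 -0.0047  0.0001]
15 r [-0.0001  0.      0.0307] t [-0.0333 -0.0037  0.0001]
```

```bash
python3 -m pendant '[{"rx":0,"ry":0,"rz":0.031,"tx":-0.028,"ty":-0.018,"tz":0,"gripper":0.0854},{"rx":0,"ry":0,"rz":0.031,"tx":-0.029,"ty":-0.017,"tz":0,"gripper":0.0854},{"rx":0,"ry":0,"rz":0.031,"tx":-0.029,"ty":-0.016,"tz":0,"gripper":0.0854},{"rx":0,"ry":0,"rz":0.031,"tx":-0.03,"ty":-0.015,"tz":0,"gripper":0.0854},{"rx":0,"ry":0,"rz":0.031,"tx":-0.03,"ty":-0.0145,"tz":0,"gripper":0.0854},{"rx":0,"ry":0,"rz":0.031,"tx":-0.031,"ty":-0.0135,"tz":0,"gripper":0.0854},{"rx":0,"ry":0,"rz":0.031,"tx":-0.031,"ty":-0.0125,"tz":0,"gripper":0.0854},{"rx":0,"ry":0,"rz":0.031,"tx":-0.031,"ty":-0.0115,"tz":0,"gripper":0.0854}]'; python3 -c "
from h import *
plan([497.6,-245.2,310],115.6,8)"
```

```text
clock: 1.93
eef_pos: [408.4, -18.9, 316.9]
tcp_rot: [179.6, 0.3, 128.9]
ft_force: [0.9, 0.4, 0.5]
finger_gap: 0.998
dist 243.3865813418986 perrow 30.423322667737324 turn/row deg 1.657803734716065
0 r [0.001  0.0005 0.0289] t [-0.029  -0.0091  0.0009]
1 r [0.001  0.0005 0.0289] t [-0.0293 -0.0082  0.0009]
2 r [0.001  0.0005 0.0289] t [-0.0295 -0.0074  0.0009]
3 r [0.001  0.0005 0.0289] t [-0.0297 -0.0065  0.0009]
4 r [0.001  0.0005 0.0289] t [-0.0299 -0.0057  0.0009]
5 r [0.001  0.0005 0.0289] t [-0.03   -0.0048  0.0009]
6 r [0.001  0.0005 0.0289] t [-0.0302 -0.0039  0.0009]
7 r [0.001  0.0005 0.0289] t [-0.0303 -0.003   0.0009]
```

```bash
python3 - <<'E'
from h import *
p=np.load("pics/top0_p.npy")[:,:,::-1]
print(proj("top",[[502.8,-256,222]]))
E
```

```text
[[353.95710815 221.45157164]]
```

```bash
python3 -m pendant '[{"rx":0.001,"ry":0.0005,"rz":0.029,"tx":-0.029,"ty":-0.009,"tz":0.001,"gripper":0.0854},{"rx":0.001,"ry":0.0005,"rz":0.029,"tx":-0.0295,"ty":-0.008,"tz":0.001,"gripper":0.0854},{"rx":0.001,"ry":0.0005,"rz":0.029,"tx":-0.0295,"ty":-0.0075,"tz":0.001,"gripper":0.0854},{"rx":0.001,"ry":0.0005,"rz":0.029,"tx":-0.03,"ty":-0.0065,"tz":0.001,"gripper":0.0854},{"rx":0.001,"ry":0.0005,"rz":0.029,"tx":-0.03,"ty":-0.0055,"tz":0.001,"gripper":0.0854},{"rx":0.001,"ry":0.0005,"rz":0.029,"tx":-0.03,"ty":-0.005,"tz":0.001,"gripper":0.0854},{"rx":0.001,"ry":0.0005,"rz":0.029,"tx":-0.03,"ty":-0.004,"tz":0.001,"gripper":0.0854},{"rx":0.001,"ry":0.0005,"rz":0.029,"tx":-0.03,"ty":-0.003,"tz":0.001,"gripper":0.0854}]'; python3 -c "
from h import *
plan([497.6,-245.2,193],115.6,6)
for n in('top','scene'):
  p,d=viewer.read_camera(n)
  c=(slice(160,310),slice(270,430)) if n=='top' else (slice(60,230),slice(190,390))
  cv2.imwrite(f'pics/{n}1.png',cv2.resize(p[c][:,:,::-1],None,fx=3.5,fy=3.5,interpolation=cv2.INTER_CUBIC))
"
```

```text
clock: 2.6
eef_pos: [498.2, -260.2, 310.3]
tcp_rot: [179.9, 0.1, 114.7]
ft_force: [0.6, 0.2, 0.1]
finger_gap: 0.998
dist 118.21190864297951 perrow 19.70198477382992 turn/row deg 0.15574987989105557
0 r [ 0.0004  0.0004 -0.0027] t [0.0023 0.0009 0.0195]
1 r [ 0.0004  0.0004 -0.0027] t [0.0023 0.0009 0.0195]
2 r [ 0.0004  0.0004 -0.0027] t [0.0023 0.0009 0.0195]
3 r [ 0.0004  0.0004 -0.0027] t [0.0023 0.001  0.0195]
4 r [ 0.0004  0.0004 -0.0027] t [0.0023 0.001  0.0195]
5 r [ 0.0004  0.0004 -0.0027] t [0.0023 0.001  0.0195]
```

View pics/top1.png

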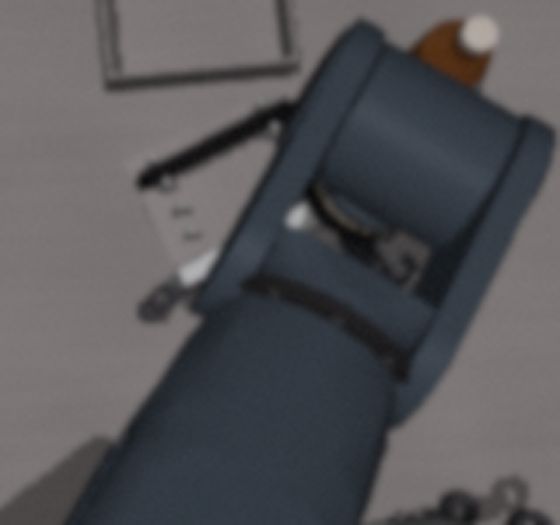

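View pics/scene1.png

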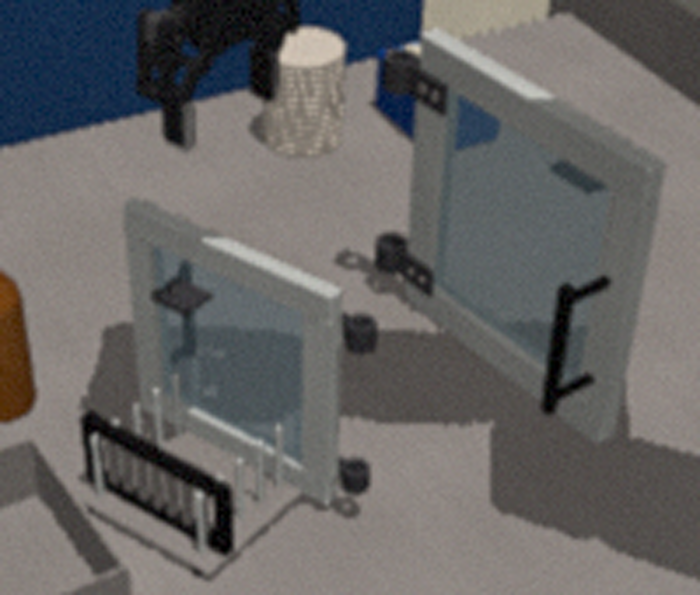

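The gripper is above the rack door with its fingers spread across the door's thickness. The door's top edge in the scene crop runs (130,205)–(340,295), and the tongue (180,295) is well towards the free end. Descending.

```bash
python3 -m pendant '[{"rx":0.001,"ry":0.001,"rz":-0.008,"tx":0.007,"ty":0.003,"tz":0.01,"gripper":0.0854},{"rx":0.001,"ry":0.001,"rz":-0.008,"tx":0.007,"ty":0.003,"tz":0.016,"gripper":0.0854},{"rx":0,"ry":0,"rz":0,"tx":0,"ty":0,"tz":0.018,"gripper":0.0854},{"rx":0,"ry":0,"rz":0,"tx":0,"ty":0,"tz":0.016,"gripper":0.0854},{"rx":0,"ry":0,"rz":0,"tx":0,"ty":0,"tz":0.01,"gripper":0.0854},{"rx":0,"ry":0,"rz":0,"tx":0,"ty":0,"tz":0,"gripper":0.0854}]'; python3 -c "
from h import *
plan([497.6,-245.2,193],115.6,4)"
```

```text
clock: 3.2
eef_pos: [496.5, -240.5, 234.3]
tcp_rot: [-180.0, -0.1, 115.8]
ft_force: [0.1, -0.4, -0.3]
finger_gap: 1.0
dist 41.6141088359384 perrow 10.4035272089846 turn/row deg 0.05427138353891721
0 r [-0.0001 -0.0004  0.0009] t [-0.0012 -0.0003  0.0103]
1 r [-0.0001 -0.0004  0.0009] t [-0.0012 -0.0003  0.0103]
2 r [-0.0001 -0.0004  0.0009] t [-0.0012 -0.0003  0.0103]
3 r [-0.0001 -0.0004  0.0009] t [-0.0012 -0.0003  0.0103]
```

```bash
python3 -m pendant '[{"rx":0,"ry":0,"rz":0,"tx":-0.002,"ty":-0.0005,"tz":0.012,"gripper":0.0854},{"rx":0,"ry":0,"rz":0,"tx":-0.002,"ty":-0.0005,"tz":0.014,"gripper":0.0854},{"rx":0,"ry":0,"rz":0,"tx":0,"ty":0,"tz":0.01,"gripper":0.0854},{"rx":0,"ry":0,"rz":0,"tx":0,"ty":0,"tz":0.004,"gripper":0.0854},{"rx":0,"ry":0,"rz":0,"tx":0,"ty":0,"tz":0,"gripper":0.0854}]'; python3 -c "
from h import *
o=env.get_obs();print(o['ft_force'],o['torque'])
plan([497.6,-245.2,193],115.6,1)"
```

```text
clock: 3.62
eef_pos: [497.7, -241.6, 194.9]
tcp_rot: [179.9, 0.0, 116.0]
ft_force: [0.5, 0.4, 0.1]
finger_gap: 1.001
[0.45358284 0.42451592 0.08780529] [-0.03479958 -0.00148953  0.05513176]
dist 4.076788694412183 perrow 4.076788694412183 turn/row deg 0.4396457999220125
0 r [0.001  0.0003 0.0076] t [-0.0032 -0.0017  0.0019]
```

```bash
python3 -m pendant '[{"rx":0,"ry":0,"rz":0.007,"tx":-0.002,"ty":-0.0015,"tz":0.002,"gripper":0.04},{"rx":0,"ry":0,"rz":0,"tx":0,"ty":0,"tz":0,"gripper":0.04},{"rx":0,"ry":0,"rz":0,"tx":0,"ty":0,"tz":0,"gripper":0.02},{"rx":0,"ry":0,"rz":0,"tx":0,"ty":0,"tz":0,"gripper":0.01},{"rx":0,"ry":0,"rz":0,"tx":0,"ty":0,"tz":0,"gripper":0.005},{"rx":0,"ry":0,"rz":0,"tx":0,"ty":0,"tz":0,"gripper":0.0},{"rx":0,"ry":0,"rz":0,"tx":0,"ty":0,"tz":0,"gripper":0.0},{"rx":0,"ry":0,"rz":0,"tx":0,"ty":0,"tz":0,"gripper":0.0}]'; python3 -c "
from h import *
o=env.get_obs();print(o['eef_pos'],o['tcp_rot'],o['ft_force'],o['torque'])"
```

```text
clock: 4.28
eef_pos: [497.9, -244.4, 195.7]
tcp_rot: [179.8, 0.2, 115.6]
ft_force: [0.6, 1.1, -0.3]
finger_gap: 0.164
[ 497.9248321  -244.38376378  195.65653904] [179.83495589   0.1804067  115.6095877 ] [ 0.61865611  1.11662523 -0.32360739] [0.00193542 0.05192123 0.06213674]
```

```bash
python3 -m pendant '[{"rx":0,"ry":0,"rz":0,"tx":0,"ty":0,"tz":-0.006,"gripper":0},{"rx":0,"ry":0,"rz":0,"tx":0,"ty":0,"tz":-0.01,"gripper":0},{"rx":0,"ry":0,"rz":0,"tx":0,"ty":0,"tz":-0.014,"gripper":0},{"rx":0,"ry":0,"rz":0,"tx":0,"ty":0,"tz":-0.016,"gripper":0},{"rx":0,"ry":0,"rz":0,"tx":0,"ty":0,"tz":-0.016,"gripper":0},{"rx":0,"ry":0,"rz":0,"tx":0,"ty":0,"tz":-0.014,"gripper":0},{"rx":0,"ry":0,"rz":0,"tx":0,"ty":0,"tz":-0.008,"gripper":0},{"rx":0,"ry":0,"rz":0,"tx":0,"ty":0,"tz":0,"gripper":0}]'; python3 -c "
from h import *
o=env.get_obs();print(o['eef_pos'],o['tcp_rot'],o['ft_force'],o['torque'])
p,d=viewer.read_camera('scene');np.save('pics/s2d.npy',d);np.save('pics/s2p.npy',p)
cv2.imwrite('pics/scene2.png',cv2.resize(p[20:230,180:390][:,:,::-1],None,fx=2.8,fy=2.8,interpolation=cv2.INTER_CUBIC))"
```

```text
clock: 4.95
eef_pos: [496.0, -243.1, 284.8]
tcp_rot: [-180.0, -0.1, 115.6]
ft_force: [-0.5, -0.4, -5.6]
finger_gap: 0.162
[ 495.95309031 -243.12703301  284.77775574] [-1.79976446e+02 -1.44029858e-01  1.15603649e+02] [-0.47419435 -0.40445653 -5.55914205] [ 0.08800501 -0.02760726 -0.0061223 ]
```

View pics/scene2.png

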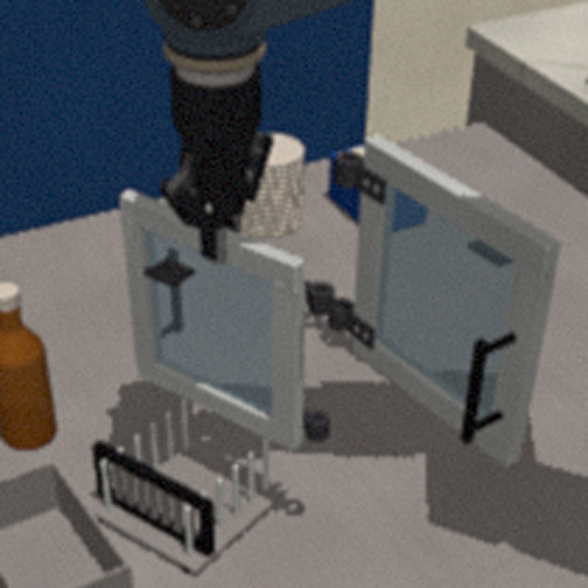

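```bash
python3 - <<'E'
from h import *
plan([518.6,45.3,280],102.3,12)
d=np.load('pics/s2d.npy');w=cloud('scene',d)
# door slab points in tool axes
o=env.get_obs();p=o['eef_pos'];y=np.radians(25.6);dx=np.array([np.cos(y),np.sin(y)]);dy=np.array([-np.sin(y),np.cos(y)])
q=w-p;X=q[...,:2]@dx;Y=q[...,:2]@dy;Z=q[...,2]
m=(abs(X)<14)&(Y>-180)&(Y<170)&(Z<40)&(Z>-200)
print(m.sum(),np.percentile(Y[m],[0.2,.5,1,99,99.5,99.8]),np.percentile(Z[m],[.2,.5,1,97,98]))
for z0 in(-170,-130,-90,-50,-10):
    mm=m&(abs(Z-z0)<12);print(z0,mm.sum(),np.percentile(Y[mm],[0,1,99,100]),np.median(X[mm]))
E
```

```text
dist 289.2364577204561 perrow 24.103038143371343 turn/row deg 1.1090950528896435
0 r [-0.0001 -0.0002  0.0194] t [0.0208 0.0121 0.0004]
1 r [-0.0001 -0.0002  0.0194] t [0.0211 0.0117 0.0004]
2 r [-0.0001 -0.0002  0.0194] t [0.0213 0.0113 0.0004]
3 r [-0.0001 -0.0002  0.0194] t [0.0215 0.0109 0.0004]
4 r [-0.0001 -0.0002  0.0194] t [0.0217 0.0104 0.0004]
5 r [-0.0001 -0.0002  0.0194] t [0.0219 0.01   0.0004]
6 r [-0.0001 -0.0002  0.0194] t [0.0221 0.0096 0.0004]
7 r [-0.0001 -0.0002  0.0194] t [0.0223 0.0092 0.0004]
8 r [-0.0001 -0.0002  0.0194] t [0.0225 0.0087 0.0003]
9 r [-0.0001 -0.0002  0.0194] t [0.0226 0.0083 0.0003]
10 r [-0.0001 -0.0002  0.0194] t [0.0228 0.0079 0.0003]
11 r [-0.0001 -0.0002  0.0194] t [0.0229 0.0074 0.0003]
4234 [-115.70487897 -114.65933803 -113.24162809  116.42736     118.33749158
  119.29374998] [-182.21684371 -180.85186957 -179.35074083   26.94228812   27.68745689]
-170 408 [-113.62326735 -111.72119351  116.42824157  119.88318351] 5.375829165071604
-130 435 [-115.39884762 -112.21203188  118.0005193   121.21460639] 1.0390653456458017
-90 435 [-116.54308977 -112.71341826   91.77230493   92.86711911] 1.5768912737590257
-50 427 [-116.00798083 -113.25499223   91.50615079   93.2544079 ] 1.7906747108342935
-10 541 [-116.96214148 -112.50744009  118.34804672  119.58330115] 2.3400699354042374
```

```bash
python3 -m pendant '[{"rx":0,"ry":0,"rz":0.019,"tx":0.012,"ty":0.007,"tz":0,"gripper":0},{"rx":0,"ry":0,"rz":0.019,"tx":0.021,"ty":0.012,"tz":0,"gripper":0},{"rx":0,"ry":0,"rz":0.019,"tx":0.0215,"ty":0.011,"tz":0,"gripper":0},{"rx":0,"ry":0,"rz":0.019,"tx":0.0215,"ty":0.011,"tz":0,"gripper":0},{"rx":0,"ry":0,"rz":0.019,"tx":0.022,"ty":0.01,"tz":0,"gripper":0},{"rx":0,"ry":0,"rz":0.019,"tx":0.022,"ty":0.01,"tz":0,"gripper":0},{"rx":0,"ry":0,"rz":0.019,"tx":0.022,"ty":0.0095,"tz":0,"gripper":0},{"rx":0,"ry":0,"rz":0.019,"tx":0.02,"ty":0.009,"tz":0,"gripper":0}]'; python3 -c "
from h import *
plan([518.6,45.3,275],102.3,5)"
```

```text
clock: 5.67
eef_pos: [507.4, -58.5, 276.9]
tcp_rot: [-179.4, -0.5, 106.2]
ft_force: [0.5, 0.0, -4.6]
finger_gap: 0.163
dist 104.45605047373564 perrow 20.89121009474713 turn/row deg 0.7877389352954549
0 r [-0.0022 -0.0017  0.0135] t [0.0193 0.0079 0.0005]
1 r [-0.0022 -0.0017  0.0135] t [0.0194 0.0077 0.0004]
2 r [-0.0022 -0.0017  0.0135] t [0.0195 0.0074 0.0004]
3 r [-0.0022 -0.0017  0.0135] t [0.0196 0.0071 0.0004]
4 r [-0.0022 -0.0017  0.0135] t [0.0197 0.0069 0.0004]
```

```bash
python3 -m pendant '[{"rx":-0.002,"ry":-0.002,"rz":0.0135,"tx":0.02,"ty":0.008,"tz":0.0,"gripper":0},{"rx":-0.002,"ry":-0.002,"rz":0.0135,"tx":0.019,"ty":0.0075,"tz":0,"gripper":0},{"rx":-0.002,"ry":-0.002,"rz":0.0135,"tx":0.016,"ty":0.007,"tz":0,"gripper":0},{"rx":-0.002,"ry":-0.002,"rz":0.0135,"tx":0.012,"ty":0.005,"tz":0,"gripper":0},{"rx":0,"ry":0,"rz":0.006,"tx":0.006,"ty":0.003,"tz":0,"gripper":0},{"rx":0,"ry":0,"rz":0,"tx":0,"ty":0,"tz":0,"gripper":0},{"rx":0,"ry":0,"rz":0,"tx":0,"ty":0,"tz":0,"gripper":0}]'; python3 - <<'E'
from h import *
plan([518.6,45.3,262],102.3,3)
p,d=viewer.read_camera('top');np.save('pics/t3d.npy',d);np.save('pics/t3p.npy',p)
cv2.imwrite('pics/top3.png',cv2.resize(p[130:290,150:310][:,:,::-1],None,fx=3.7,fy=3.7,interpolation=cv2.INTER_CUBIC))
p,d=viewer.read_camera('scene')
cv2.imwrite('pics/scene3.png',p[:,:,::-1])
# subpixel pins in first pictures
p=np.load("pics/top0_p.npy").astype(float)
print("yellowness"); y=(p[...,0]-p[...,2])
for (r0,r1,c0,c1) in((226,235,203,213),(231,239,212,221)):
    s=y[r0:r1,c0:c1]; print(s.astype(int)); s=np.clip(s-25,0,None);vv,uu=np.mgrid[r0:r1,c0:c1];print((s*uu).sum()/s.sum(),(s*vv).sum()/s.sum())
E
```

```text
clock: 6.25
eef_pos: [515.4, 27.8, 270.9]
tcp_rot: [-179.3, -0.2, 102.8]
ft_force: [0.0, 0.3, -4.4]
finger_gap: 0.163
dist 19.849513937182632 perrow 6.616504645727545 turn/row deg 0.29061988905311936
0 r [-0.0041 -0.0013  0.0027] t [0.0054 0.0024 0.003 ]
1 r [-0.0041 -0.0013  0.0027] t [0.0054 0.0023 0.003 ]
2 r [-0.0041 -0.0013  0.0027] t [0.0055 0.0023 0.003 ]
yellowness
[[ 1  3  2  4  5  5  4  2  1  3]
 [ 1  2  3  9 15 13  8  3  3  2]
 [ 0  1  7 20 37 35 19  8  3  1]
 [-1  1  9 33 59 60 37 15  3  1]
 [-1  0 11 34 62 69 48 20  5  1]
 [-1  0  7 23 44 49 32 13  5  2]
 [-1 -1  1  8 17 19 12  6  3  2]
 [-2 -1  0  1  2  3  2  2  2  1]
 [-1  0  0  0  0  0  1  1  0  0]]
207.65693430656935 229.6970802919708
[[ 2  2  3  3  4  2  3  4  3]
 [ 2  1  3  5  5  5  4  2  2]
 [ 1  2  6 11 15 11  4  4  2]
 [ 0  1  8 19 28 21 10  4  1]
 [ 0  1  7 21 32 27 11  4  2]
 [ 1  0  4 13 20 16  8  2  1]
 [ 0  0  1  6  8  6  3  2  1]
 [ 0  1  0  2  3  1  1  1  1]]
216.16666666666666 234.75
```

```bash
python3 - <<'E'
from h import *
yaw=np.radians(97.3);Rz=np.array([[np.cos(yaw),-np.sin(yaw)],[np.sin(yaw),np.cos(yaw)]]);S=np.array([578.5,290])
def model(xy,z1):
    # weighted: silhouette of cyl r5, z1-20..z1
    s=16;img=np.zeros((60*s,60*s),np.uint8);th=np.linspace(0,2*np.pi,40)
    pts=np.array([[xy[0]+5*np.cos(a),xy[1]+5*np.sin(a),z] for a in th for z in(z1,z1-20)])
    uv=proj("top",pts);hull=cv2.convexHull(uv.astype(np.float32)).reshape(-1,2);m=cv2.moments(hull);return np.array([m['m10'],m['m01']])/m['m00']
for obs,z in(((207.66,229.70),217),((216.17,234.75),72)):
    from scipy.optimize import fsolve
    x=fsolve(lambda q:model(q,z)-obs,[488.,149.]);print("full",x,(x-S)@Rz, "tip only",on_z("top",obs,z)[:2])
# steriliser refit with edges from top depth
d=np.load("pics/top0_d.npy");w=cloud("top",d);d2=np.load("pics/t3d.npy")
m=(abs(w[...,2]-261)<6)&(w[...,1]>140)&(w[...,0]>420);k=cv2.connectedComponentsWithStats(m.astype(np.uint8));i=1+np.argmax(k[2][1:,4]);q=w[k[1]==i]
for yy in(7.0,7.3,7.6,97):
    pass
best=[]
for a in np.arange(5,10,.1):
    t=np.radians(a);u=q[:,0]*np.cos(t)+q[:,1]*np.sin(t);v=-q[:,0]*np.sin(t)+q[:,1]*np.cos(t)
    e=[np.percentile(u,.5),np.percentile(u,99.5),np.percentile(v,.5),np.percentile(v,99.5)];best.append(((e[1]-e[0])*(e[3]-e[2]),a,e))
b=min(best);a=np.radians(b[1]);e=b[2];cu,cv_=(e[0]+e[1])/2,(e[2]+e[3])/2
print(b,"centre",cu*np.cos(a)-cv_*np.sin(a),cu*np.sin(a)+cv_*np.cos(a))
E
```

```text
full [491.17870141 152.02145356] [-125.76470678  104.14570079] tip only [490.10086332 150.33049744]
full [490.74772837 150.74704645] [-126.97402269  104.73511259] tip only [489.79164617 149.25148211]
(np.float64(56512.52401001028), np.float64(7.599999999999991), [np.float64(482.9535839154805), np.float64(741.1237369281324), np.float64(101.16394663493261), np.float64(320.0603734703028)]) centre 578.8074274120164 289.70806993529243
```

View pics/top3.png

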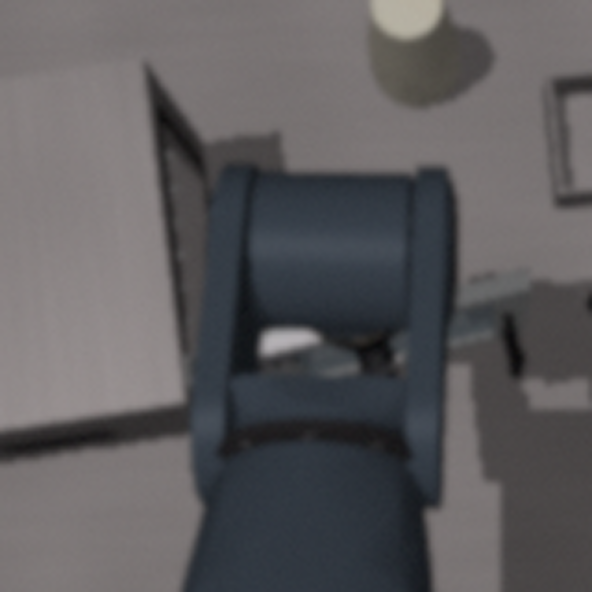

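View pics/scene3.png

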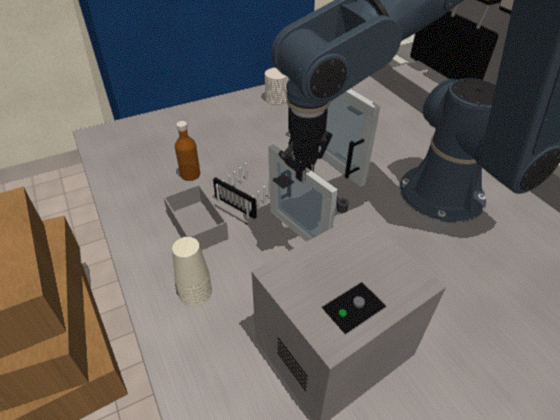

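```bash
python3 -m pendant '[{"rx":-0.006,"ry":-0.002,"rz":0.006,"tx":0.007,"ty":0.004,"tz":0.002,"gripper":0},{"rx":-0.004,"ry":-0.001,"rz":0,"tx":0.007,"ty":0.003,"tz":0.002,"gripper":0},{"rx":0,"ry":0,"rz":0,"tx":0.002,"ty":0.001,"tz":0,"gripper":0},{"rx":0,"ry":0,"rz":0,"tx":0,"ty":0,"tz":0,"gripper":0},{"rx":0,"ry":0,"rz":0,"tx":0,"ty":0,"tz":0,"gripper":0},{"rx":0,"ry":0,"rz":0,"tx":0,"ty":0,"tz":0,"gripper":0}]'; cat >> h.py <<'E'
def knuckle(o=None,L=107.5,dz=163.7,off=8.):
    "lower mouth centre in world from measured pose"
    o=o or env.get_obs();r=R.from_euler('xyz',o['tcp_rot'],degrees=True)
    return o['eef_pos']+r.apply([L,-off,dz])
def show(pin=(491,150.8)):
    o=env.get_obs();k=knuckle(o);r=R.from_euler('xyz',o['tcp_rot'],degrees=True)
    e=np.array([pin[0],pin[1],k[2]])-k
    print("clk %.2f"%o['clock'],"tcp",np.round(o['eef_pos'],2),"rot",np.round(o['tcp_rot'],2),"F",np.round(o['ft_force'],1),"T",np.round(o['torque'],2),"gap %.3f"%o['finger_gap'])
    print("mouth",np.round(k,1),"to pin, tool axes",np.round(r.inv().apply(e),1)[:2], "tilt fix rx ry",np.round((r.inv()*R.from_euler('xyz',[180,0,o['tcp_rot'][2]],degrees=True)).as_rotvec()[:2],4))
E
python3 -c "
from h import *
show()"
```

```text
clock: 6.85
eef_pos: [520.2, 44.5, 266.4]
tcp_rot: [-179.9, -0.0, 102.2]
ft_force: [-0.4, -0.6, -4.3]
finger_gap: 0.167
clk 6.85 tcp [520.23  44.48 266.4 ] rot [-1.7993e+02 -2.0000e-02  1.0219e+02] F [-0.4 -0.6 -4.3] T [0.06 0.03 0.02] gap 0.167
mouth [489.5 147.9 102.7] to pin, tool axes [2.5 2.1] tilt fix rx ry [-0.0012 -0.0003]
```

```bash
python3 -m pendant '[{"rx":0,"ry":0,"rz":0,"tx":0.0015,"ty":0.001,"tz":0.006,"gripper":0},{"rx":0,"ry":0,"rz":0,"tx":0.001,"ty":0.001,"tz":0.008,"gripper":0},{"rx":0,"ry":0,"rz":0,"tx":0,"ty":0,"tz":0.006,"gripper":0},{"rx":0,"ry":0,"rz":0,"tx":0,"ty":0,"tz":0.002,"gripper":0},{"rx":0,"ry":0,"rz":0,"tx":0,"ty":0,"tz":0,"gripper":0}]'; python3 -c "
from h import *
show()"
```

```text
clock: 7.27
eef_pos: [521.6, 47.2, 241.7]
tcp_rot: [-179.9, -0.0, 102.2]
ft_force: [-0.3, -0.2, -4.6]
finger_gap: 0.164
clk 7.27 tcp [521.59  47.24 241.72] rot [-1.7990e+02 -2.0000e-02  1.0217e+02] F [-0.3 -0.2 -4.6] T [ 0.06  0.03 -0.02] gap 0.164
mouth [490.8 150.6  78.1] to pin, tool axes [0.1 0.2] tilt fix rx ry [-0.0017 -0.0003]
```

Now feel downward in small steps.

```bash
python3 -m pendant '[{"rx":-0.0015,"ry":0,"rz":0,"tx":0,"ty":0,"tz":0.003,"gripper":0},{"rx":0,"ry":0,"rz":0,"tx":0,"ty":0,"tz":0.002,"gripper":0},{"rx":0,"ry":0,"rz":0,"tx":0,"ty":0,"tz":0.002,"gripper":0},{"rx":0,"ry":0,"rz":0,"tx":0,"ty":0,"tz":0.0015,"gripper":0},{"rx":0,"ry":0,"rz":0,"tx":0,"ty":0,"tz":0.001,"gripper":0}]'; python3 -c "
from h import *
show()"
```

```text
clock: 7.68
eef_pos: [521.7, 47.1, 231.3]
tcp_rot: [180.0, -0.0, 102.2]
ft_force: [-0.3, 0.5, -5.1]
finger_gap: 0.163
clk 7.68 tcp [521.68  47.1  231.33] rot [ 1.8000e+02 -1.0000e-02  1.0217e+02] F [-0.3  0.5 -5.1] T [ 0.    0.1  -0.01] gap 0.163
mouth [491.2 150.5  67.7] to pin, tool axes [ 0.3 -0.1] tilt fix rx ry [ 0.     -0.0002]
```

```bash
python3 -m pendant '[{"rx":0,"ry":0,"rz":0,"tx":0,"ty":0,"tz":0.002,"gripper":0},{"rx":0,"ry":0,"rz":0,"tx":0,"ty":0,"tz":0.0015,"gripper":0},{"rx":0,"ry":0,"rz":0,"tx":0,"ty":0,"tz":0.001,"gripper":0}]'; python3 -c "
from h import *
show()"
```

```text
clock: 7.93
eef_pos: [521.8, 47.1, 226.6]
tcp_rot: [180.0, -0.0, 102.2]
ft_force: [-0.6, -1.1, -5.4]
finger_gap: 0.166
clk 7.93 tcp [521.79  47.07 226.62] rot [179.97  -0.   102.17] F [-0.6 -1.1 -5.4] T [ 0.1   0.01 -0.  ] gap 0.166
mouth [491.4 150.5  62.9] to pin, tool axes [ 0.4 -0.3] tilt fix rx ry [ 0.0005 -0.0001]
```

```bash
python3 -m pendant '[{"rx":0,"ry":0,"rz":0,"tx":0,"ty":0,"tz":0.002,"gripper":0},{"rx":0,"ry":0,"rz":0,"tx":0,"ty":0,"tz":0.002,"gripper":0},{"rx":0,"ry":0,"rz":0,"tx":0,"ty":0,"tz":0.0015,"gripper":0},{"rx":0,"ry":0,"rz":0,"tx":0,"ty":0,"tz":0.001,"gripper":0}]'; python3 -c "
from h import *
show()"
```

```text
clock: 8.27
eef_pos: [521.7, 47.1, 219.5]
tcp_rot: [180.0, -0.0, 102.2]
ft_force: [-0.3, -0.2, -4.6]
finger_gap: 0.163
clk 8.27 tcp [521.73  47.07 219.49] rot [179.98  -0.   102.17] F [-0.3 -0.2 -4.6] T [ 0.04  0.11 -0.04] gap 0.163
mouth [491.3 150.5  55.8] to pin, tool axes [ 0.4 -0.2] tilt fix rx ry [ 0.0004 -0.0001]
```

```bash
python3 -m pendant '[{"rx":0,"ry":0,"rz":0,"tx":0,"ty":0,"tz":0.001,"gripper":0},{"rx":0,"ry":0,"rz":0,"tx":0,"ty":0,"tz":0.001,"gripper":0},{"rx":0,"ry":0,"rz":0,"tx":0,"ty":0,"tz":0.0005,"gripper":0}]'; python3 -c "
from h import *
show()"
```

```text
clock: 8.52
eef_pos: [521.7, 47.1, 216.6]
tcp_rot: [180.0, -0.0, 102.2]
ft_force: [0.5, -0.6, -5.2]
finger_gap: 0.163
clk 8.52 tcp [521.74  47.09 216.58] rot [ 1.7998e+02 -1.0000e-02  1.0217e+02] F [ 0.5 -0.6 -5.2] T [ 0.06 -0.02 -0.02] gap 0.163
mouth [491.3 150.5  52.9] to pin, tool axes [ 0.3 -0.2] tilt fix rx ry [ 0.0003 -0.0001]
```

```bash
python3 -m pendant '[{"rx":0,"ry":0,"rz":0,"tx":0,"ty":0,"tz":0.0008,"gripper":0},{"rx":0,"ry":0,"rz":0,"tx":0,"ty":0,"tz":0.0006,"gripper":0}]'; python3 -c "
from h import *
show()"; python3 -m pendant '[{"rx":0,"ry":0,"rz":0,"tx":0,"ty":0,"tz":0.0006,"gripper":0}]'; python3 -c "
from h import *
show()
p,d=viewer.read_camera('top')
cv2.imwrite('pics/top4.png',cv2.resize(p[160:290,160:310][:,:,::-1],None,fx=4,fy=4,interpolation=cv2.INTER_CUBIC))
p,d=viewer.read_camera('scene')
cv2.imwrite('pics/scene4.png',cv2.resize(p[100:300,230:430][:,:,::-1],None,fx=3,fy=3,interpolation=cv2.INTER_CUBIC))"
```

```text
clock: 8.68
eef_pos: [521.8, 47.1, 215.1]
tcp_rot: [180.0, -0.0, 102.2]
ft_force: [-0.1, -0.5, -3.8]
finger_gap: 0.163
clk 8.68 tcp [521.76  47.09 215.08] rot [ 1.7998e+02 -1.0000e-02  1.0217e+02] F [-0.1 -0.5 -3.8] T [-0.02  0.09 -0.  ] gap 0.163
mouth [491.3 150.5  51.4] to pin, tool axes [ 0.3 -0.3] tilt fix rx ry [ 0.0004 -0.0001]
clock: 8.77
eef_pos: [521.9, 47.0, 214.7]
tcp_rot: [180.0, 0.0, 102.2]
ft_force: [-1.2, -1.3, 0.5]
finger_gap: 0.162
clk 8.77 tcp [521.93  47.01 214.72] rot [1.7995e+02 1.0000e-02 1.0217e+02] F [-1.2 -1.3  0.5] T [0.15 0.25 0.13] gap 0.162
mouth [491.6 150.4  51. ] to pin, tool axes [ 0.5 -0.5] tilt fix rx ry [0.0008 0.0001]
```

View pics/top4.png

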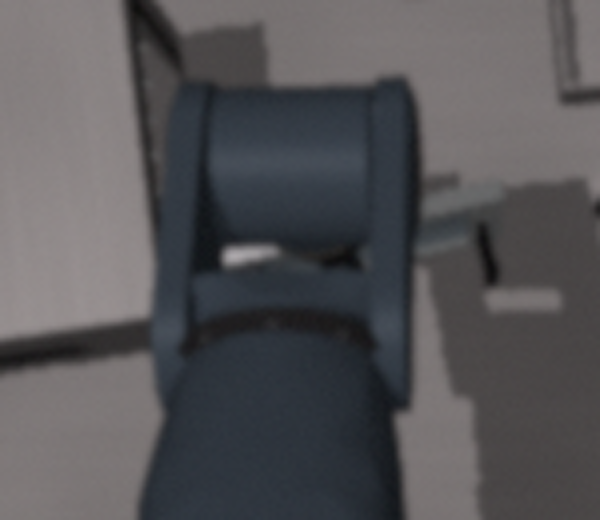

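View pics/scene4.png

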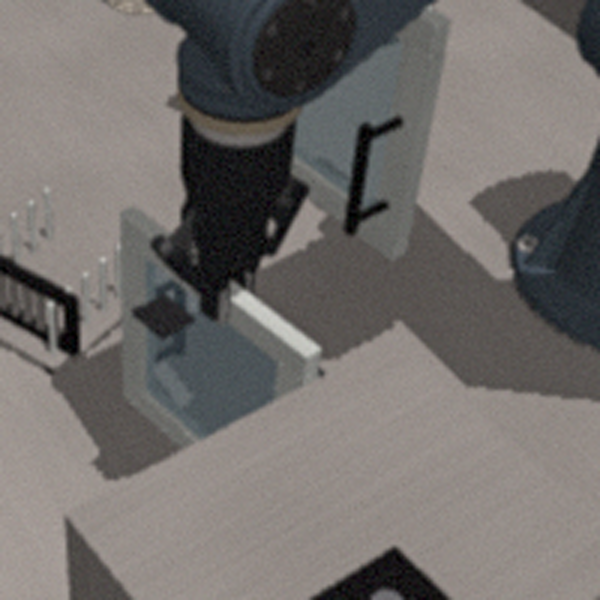

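```bash
python3 -m pendant '[{"rx":0,"ry":0,"rz":0,"tx":-0.002,"ty":0,"tz":0,"gripper":0},{"rx":0,"ry":0,"rz":0,"tx":-0.0015,"ty":0,"tz":0,"gripper":0}]'; python3 -c "
from h import *
show()"; python3 -m pendant '[{"rx":0,"ry":0,"rz":0,"tx":0.002,"ty":0.0,"tz":0,"gripper":0},{"rx":0,"ry":0,"rz":0,"tx":0.0015,"ty":0,"tz":0,"gripper":0}]'; python3 -c "
from h import *
show()"
```

```text
clock: 9.03
eef_pos: [521.3, 45.8, 214.2]
tcp_rot: [-179.9, -0.3, 102.1]
ft_force: [-3.6, 12.9, -4.3]
finger_gap: 0.164
clk 9.03 tcp [521.32  45.84 214.23] rot [-179.91   -0.32  102.14] F [-3.6 12.9 -4.3] T [ 2.33  0.51 -0.1 ] gap 0.164
mouth [490.5 150.1  51.1] to pin, tool axes [0.6 0.7] tilt fix rx ry [-0.0015 -0.0056]
clock: 9.2
eef_pos: [521.5, 48.3, 215.4]
tcp_rot: [180.0, -0.2, 102.2]
ft_force: [-0.1, -5.9, 1.0]
finger_gap: 0.164
clk 9.20 tcp [521.51  48.3  215.35] rot [ 1.7996e+02 -1.6000e-01  1.0218e+02] F [-0.1 -5.9  1. ] T [-1.3   0.21  0.19] gap 0.164
mouth [491.  152.2  52. ] to pin, tool axes [-1.3 -0.3] tilt fix rx ry [ 0.0007 -0.0029]
```

The knuckles are captive on both pins: pushing the hand ±1.3 mm along the door builds 13 N one way and 6 N the other, and Fz unloads at the shoulder height. I'll centre, release and lift off.

```bash
python3 -m pendant '[{"rx":0,"ry":-0.003,"rz":0,"tx":-0.0012,"ty":0,"tz":0.0004,"gripper":0},{"rx":0,"ry":0,"rz":0,"tx":0,"ty":0,"tz":0,"gripper":0.005},{"rx":0,"ry":0,"rz":0,"tx":0,"ty":0,"tz":0,"gripper":0.03},{"rx":0,"ry":0,"rz":0,"tx":0,"ty":0,"tz":0,"gripper":0.05},{"rx":0,"ry":0,"rz":0,"tx":0,"ty":0,"tz":0,"gripper":0.05},{"rx":0,"ry":0,"rz":0,"tx":0,"ty":0,"tz":0,"gripper":0.05}]'; python3 -c "
from h import *
show()"
```

```text
clock: 9.7
eef_pos: [522.9, 47.0, 216.1]
tcp_rot: [179.8, 0.1, 102.2]
ft_force: [0.1, 0.5, -0.6]
finger_gap: 0.584
clk 9.70 tcp [522.88  46.96 216.09] rot [1.7977e+02 8.0000e-02 1.0217e+02] F [ 0.1  0.5 -0.6] T [-0.01  0.01 -0.04] gap 0.584
mouth [493.1 150.3  52.2] to pin, tool axes [ 0.9 -1.9] tilt fix rx ry [0.004  0.0013]
```

```bash
python3 -m pendant '[{"rx":0,"ry":0,"rz":0,"tx":0,"ty":0,"tz":-0.01,"gripper":0.05},{"rx":0,"ry":0,"rz":0,"tx":0,"ty":0,"tz":-0.016,"gripper":0.05},{"rx":0,"ry":0,"rz":0,"tx":0,"ty":0,"tz":-0.018,"gripper":0.05},{"rx":0,"ry":0,"rz":0,"tx":0,"ty":0,"tz":-0.018,"gripper":0.05},{"rx":0,"ry":0,"rz":0,"tx":0,"ty":0,"tz":-0.016,"gripper":0.05},{"rx":0,"ry":0,"rz":0.1,"tx":-0.01,"ty":-0.01,"tz":-0.01,"gripper":0.02},{"rx":0,"ry":0,"rz":0.12,"tx":-0.01,"ty":-0.015,"tz":0,"gripper":0}]'; python3 -c "
from h import *
show()
plan([488,-36,290],12,12)
p,d=viewer.read_camera('scene')
cv2.imwrite('pics/scene5.png',cv2.resize(p[100:300,230:430][:,:,::-1],None,fx=3,fy=3,interpolation=cv2.INTER_CUBIC))"
```

```text
clock: 10.28
eef_pos: [502.1, 24.2, 312.6]
tcp_rot: [179.6, 0.0, 89.5]
ft_force: [0.4, -0.4, 0.5]
finger_gap: 0.316
clk 10.28 tcp [502.07  24.24 312.58] rot [179.61   0.    89.52] F [ 0.4 -0.4  0.5] T [-0.   -0.01  0.  ] gap 0.316
mouth [496.1 131.8 148.8] to pin, tool axes [19.  -5.3] tilt fix rx ry [0.0068 0.0001]
dist 65.8482812303714 perrow 5.487356769197616 turn/row deg 6.459663237655675
0 r [ 0.0005 -0.0004  0.1127] t [-0.005  -0.0011  0.0019]
1 r [ 0.0005 -0.0004  0.1127] t [-0.0051 -0.0006  0.0019]
2 r [ 0.0005 -0.0004  0.1127] t [-0.0052  0.      0.0019]
3 r [ 0.0005 -0.0004  0.1127] t [-0.0051  0.0006  0.0019]
4 r [ 0.0005 -0.0004  0.1127] t [-0.005   0.0012  0.0019]
5 r [ 0.0005 -0.0004  0.1127] t [-0.0049  0.0017  0.0019]
6 r [ 0.0005 -0.0004  0.1127] t [-0.0046  0.0023  0.0019]
7 r [ 0.0005 -0.0004  0.1127] t [-0.0043  0.0028  0.0019]
8 r [ 0.0005 -0.0004  0.1127] t [-0.004   0.0032  0.0019]
9 r [ 0.0005 -0.0004  0.1127] t [-0.0036  0.0037  0.0019]
10 r [ 0.0005 -0.0004  0.1127] t [-0.0032  0.0041  0.0019]
11 r [ 0.0005 -0.0004  0.1127] t [-0.0027  0.0044  0.0019]
```

View pics/scene5.png

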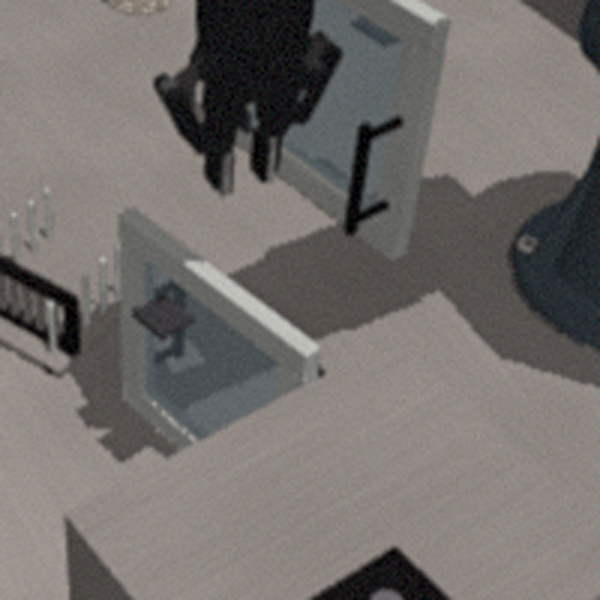

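The door hangs upright on its own (crop: top edge from (125,215) to (315,355)), with the gripper clear above. Next I turn the tool and bring it to the outer face.

```bash
python3 -m pendant '[{"rx":0.001,"ry":0,"rz":0.12,"tx":-0.006,"ty":-0.001,"tz":0.002,"gripper":0},{"rx":0.001,"ry":0,"rz":0.12,"tx":-0.006,"ty":-0.001,"tz":0.002,"gripper":0},{"rx":0.001,"ry":0,"rz":0.12,"tx":-0.006,"ty":0,"tz":0.002,"gripper":0},{"rx":0.001,"ry":0,"rz":0.12,"tx":-0.006,"ty":0.001,"tz":0.002,"gripper":0},{"rx":0.001,"ry":0,"rz":0.12,"tx":-0.006,"ty":0.001,"tz":0.002,"gripper":0},{"rx":0.001,"ry":0,"rz":0.12,"tx":-0.005,"ty":0.002,"tz":0.002,"gripper":0},{"rx":0.001,"ry":0,"rz":0.12,"tx":-0.005,"ty":0.002,"tz":0.002,"gripper":0},{"rx":0,"ry":0,"rz":0.12,"tx":-0.005,"ty":0.003,"tz":0.002,"gripper":0}]'; python3 -c "
from h import *
plan([488,-36,215],12,8)"
```

```text
clock: 11.0
eef_pos: [486.8, -23.7, 302.5]
tcp_rot: [179.9, -0.4, 32.5]
ft_force: [-0.3, 0.0, 0.0]
finger_gap: -0.003
dist 88.37170264380632 perrow 11.04646283047579 turn/row deg 2.5581522492715187
0 r [ 0.0001 -0.0009  0.0446] t [-0.0008  0.0014  0.0109]
1 r [ 0.0001 -0.0009  0.0446] t [-0.0007  0.0014  0.0109]
2 r [ 0.0001 -0.0009  0.0446] t [-0.0006  0.0014  0.0109]
3 r [ 0.0001 -0.0009  0.0446] t [-0.0006  0.0015  0.0109]
4 r [ 0.0001 -0.0009  0.0446] t [-0.0005  0.0015  0.0109]
5 r [ 0.0001 -0.0009  0.0446] t [-0.0004  0.0015  0.0109]
6 r [ 0.0001 -0.0009  0.0446] t [-0.0003  0.0015  0.0109]
7 r [ 0.0001 -0.0009  0.0446] t [-0.0002  0.0015  0.0109]
```

```bash
python3 -m pendant '[{"rx":0,"ry":-0.001,"rz":0.06,"tx":-0.001,"ty":0.002,"tz":0.012,"gripper":0},{"rx":0,"ry":-0.001,"rz":0.06,"tx":-0.001,"ty":0.002,"tz":0.014,"gripper":0},{"rx":0,"ry":-0.001,"rz":0.06,"tx":-0.001,"ty":0.002,"tz":0.014,"gripper":0},{"rx":0,"ry":-0.001,"rz":0.06,"tx":-0.001,"ty":0.002,"tz":0.014,"gripper":0},{"rx":0,"ry":0,"rz":0.06,"tx":0,"ty":0.002,"tz":0.014,"gripper":0},{"rx":0,"ry":0,"rz":0.03,"tx":0,"ty":0.001,"tz":0.01,"gripper":0},{"rx":0,"ry":0,"rz":0,"tx":0,"ty":0,"tz":0.003,"gripper":0}]'; cat >> h.py <<'E'
A=np.array([491.1,150.5])
def arc(th0,th1,n,r=185.,gap=11.,z=212.):
    "rows for following the door from open angle th0 to th1 (deg), gap = tool centre off outer face"
    o=env.get_obs();p=o['eef_pos'];rr=R.from_euler('xyz',o['tcp_rot'],degrees=True)
    print("clk %.2f"%o['clock'],np.round(p,1),np.round(o['tcp_rot'],1),"F",np.round(o['ft_force'],1))
    y=np.radians(97.4);
    rel=p[:2]-A
    for a in (th0,th1):
        q=np.radians(97.4-a);dx=np.array([np.cos(q),np.sin(q)]);f=np.array([np.sin(q),-np.cos(q)])
        print(" at",a,"r",round(rel@f,1),"off face",round(rel@dx,1))
    for i in range(1,n+1):
        a=th0+(th1-th0)*i/n;q=np.radians(97.4-a);dx=np.array([np.cos(q),np.sin(q)]);f=np.array([np.sin(q),-np.cos(q)])
        t=np.r_[A+r*f-gap*dx,z];g=R.from_euler('xyz',[180,0,97.4-a],degrees=True)
        print(i,"r",np.round((rr.inv()*g).as_rotvec(),4),"t",np.round(rr.inv().apply(t-p)/1000,4));p=t;rr=g
E
python3 -c "
from h import *
arc(85.2,55,8)"
```

```text
clock: 11.58
eef_pos: [489.9, -36.6, 223.8]
tcp_rot: [179.8, -0.6, 12.5]
ft_force: [-0.5, 0.0, 0.6]
finger_gap: -0.001
clk 11.58 [489.9 -36.6 223.8] [179.8  -0.6  12.5] F [-0.5  0.   0.6]
 at 85.2 r 182.7 off face -40.7
 at 55 r 137.4 off face -127.0
1 r [ 0.003  -0.0097 -0.0615] t [0.0418 0.0028 0.0122]
2 r [-0.      0.     -0.0659] t [0.0122 0.0003 0.    ]
3 r [ 0.      0.     -0.0659] t [0.0122 0.0003 0.    ]
4 r [ 0.      0.     -0.0659] t [0.0122 0.0003 0.    ]
5 r [ 0.      0.     -0.0659] t [0.0122 0.0003 0.    ]
6 r [ 0.      0.     -0.0659] t [0.0122 0.0003 0.    ]
7 r [-0.      0.     -0.0659] t [0.0122 0.0003 0.    ]
8 r [ 0.      0.     -0.0659] t [0.0122 0.0003 0.    ]
```

```bash
python3 -m pendant '[{"rx":0.002,"ry":-0.005,"rz":0,"tx":0.006,"ty":0.001,"tz":0.004,"gripper":0},{"rx":0.001,"ry":-0.005,"rz":0,"tx":0.008,"ty":0.001,"tz":0.004,"gripper":0},{"rx":0,"ry":0,"rz":0,"tx":0.008,"ty":0,"tz":0.003,"gripper":0},{"rx":0,"ry":0,"rz":-0.01,"tx":0.005,"ty":0,"tz":0,"gripper":0},{"rx":0,"ry":0,"rz":-0.02,"tx":0.005,"ty":0,"tz":0,"gripper":0},{"rx":0,"ry":0,"rz":-0.03,"tx":0.006,"ty":0,"tz":0,"gripper":0}]'; python3 -c "
from h import *
arc(82,55,3)"
```

```text
clock: 12.08
eef_pos: [532.1, -29.2, 214.3]
tcp_rot: [180.0, -0.1, 16.4]
ft_force: [0.3, 0.2, -0.3]
finger_gap: -0.0
clk 12.08 [532.1 -29.2 214.3] [ 1.80e+02 -1.00e-01  1.64e+01] F [ 0.3  0.2 -0.3]
 at 82 r 184.2 off face -8.2
 at 55 r 160.4 off face -90.9
1 r [ 0.0004 -0.001  -0.1391] t [0.0262 0.0007 0.0023]
2 r [ 0.      0.     -0.1571] t [ 0.0291 -0.0006 -0.    ]
3 r [-0.      0.     -0.1571] t [ 0.0291 -0.0006 -0.    ]
```

```bash
python3 -m pendant '[{"rx":0,"ry":0,"rz":-0.045,"tx":0.009,"ty":0,"tz":0,"gripper":0},{"rx":0,"ry":0,"rz":-0.05,"tx":0.01,"ty":0,"tz":0,"gripper":0},{"rx":0,"ry":0,"rz":-0.055,"tx":0.01,"ty":0,"tz":0,"gripper":0},{"rx":0,"ry":0,"rz":-0.055,"tx":0.01,"ty":0,"tz":0,"gripper":0},{"rx":0,"ry":0,"rz":-0.055,"tx":0.01,"ty":0,"tz":0,"gripper":0},{"rx":0,"ry":0,"rz":-0.055,"tx":0.01,"ty":0,"tz":0,"gripper":0},{"rx":0,"ry":0,"rz":-0.055,"tx":0.01,"ty":0,"tz":0,"gripper":0},{"rx":0,"ry":0,"rz":-0.055,"tx":0.01,"ty":0,"tz":0,"gripper":0}]'; python3 -c "
from h import *
arc(58,30,3)
p,d=viewer.read_camera('scene')
cv2.imwrite('pics/scene6.png',cv2.resize(p[100:300,230:430][:,:,::-1],None,fx=3,fy=3,interpolation=cv2.INTER_CUBIC))"
```

```text
clock: 12.75
eef_pos: [608.7, 9.7, 216.7]
tcp_rot: [179.8, -0.1, 42.7]
ft_force: [0.5, -0.5, 0.3]
finger_gap: 0.001
clk 12.75 [608.7   9.7 216.7] [ 1.798e+02 -1.000e-01  4.270e+01] F [ 0.5 -0.5  0.3]
 at 58 r 183.5 off face 1.5
 at 30 r 162.7 off face -84.8
1 r [ 0.0033 -0.0023 -0.1052] t [0.0176 0.0019 0.0047]
2 r [ 0.      0.     -0.1629] t [ 0.0301 -0.0007 -0.    ]
3 r [ 0.      0.     -0.1629] t [ 0.0301 -0.0007 -0.    ]
```

View pics/scene6.png

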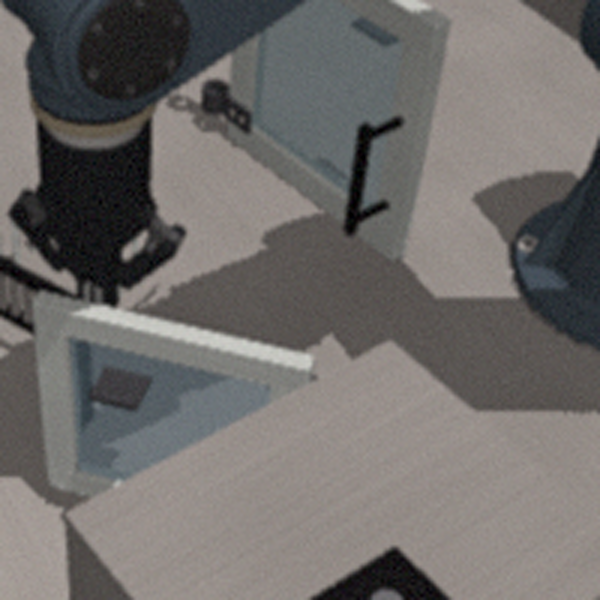

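The door follows the finger, which sits on the outer face near the free edge at crop (95,290). Continue the arc.

```bash
python3 -m pendant '[{"rx":0.002,"ry":-0.002,"rz":-0.055,"tx":0.0095,"ty":0,"tz":0.002,"gripper":0},{"rx":0.001,"ry":0,"rz":-0.055,"tx":0.0095,"ty":0,"tz":0.001,"gripper":0},{"rx":0,"ry":0,"rz":-0.055,"tx":0.0095,"ty":0,"tz":0.001,"gripper":0},{"rx":0,"ry":0,"rz":-0.055,"tx":0.0095,"ty":0,"tz":0.001,"gripper":0},{"rx":0,"ry":0,"rz":-0.055,"tx":0.0095,"ty":0,"tz":0.001,"gripper":0},{"rx":0,"ry":0,"rz":-0.05,"tx":0.009,"ty":0,"tz":0,"gripper":0},{"rx":0,"ry":0,"rz":-0.04,"tx":0.008,"ty":0,"tz":0,"gripper":0},{"rx":0,"ry":0,"rz":-0.03,"tx":0.006,"ty":0,"tz":0,"gripper":0}]'; python3 -c "
from h import *
arc(30,10,3)
p,d=viewer.read_camera('scene')
cv2.imwrite('pics/scene7.png',cv2.resize(p[100:300,200:400][:,:,::-1],None,fx=3,fy=3,interpolation=cv2.INTER_CUBIC))"
```

```text
clock: 13.47
eef_pos: [654.8, 69.3, 211.9]
tcp_rot: [179.8, -0.0, 66.6]
ft_force: [0.3, -1.0, -0.2]
finger_gap: -0.0
clk 13.47 [654.8  69.3 211.9] [179.8  -0.   66.6] F [ 0.3 -1.  -0.2]
 at 30 r 182.3 off face -12.1
 at 10 r 167.2 off face -73.7
1 r [ 0.0027 -0.0007 -0.1295] t [ 0.0227  0.0024 -0.0001]
2 r [ 0.      0.     -0.1164] t [0.0216 0.     0.    ]
3 r [-0.      0.     -0.1164] t [0.0216 0.     0.    ]
```

View pics/scene7.png

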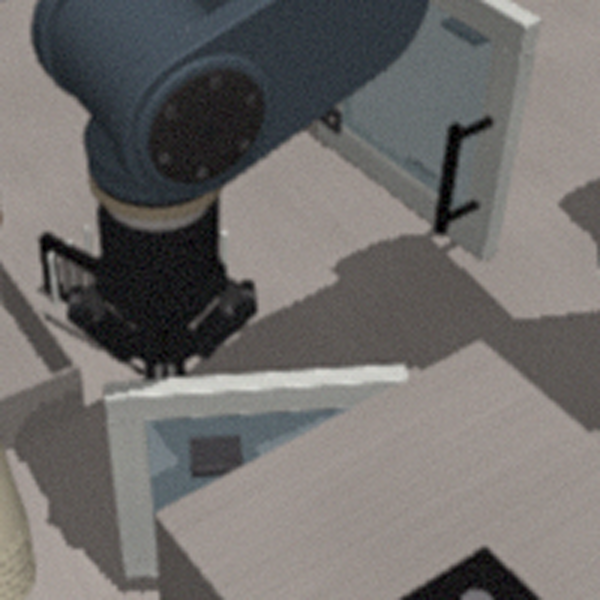

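```bash
python3 -m pendant '[{"rx":0.002,"ry":0,"rz":-0.04,"tx":0.006,"ty":0,"tz":0,"gripper":0},{"rx":0.001,"ry":0,"rz":-0.04,"tx":0.007,"ty":0,"tz":0,"gripper":0},{"rx":0,"ry":0,"rz":-0.04,"tx":0.007,"ty":0,"tz":0,"gripper":0},{"rx":0,"ry":0,"rz":-0.04,"tx":0.007,"ty":0,"tz":0,"gripper":0},{"rx":0,"ry":0,"rz":-0.04,"tx":0.007,"ty":0,"tz":0,"gripper":0},{"rx":0,"ry":0,"rz":-0.04,"tx":0.007,"ty":0,"tz":0,"gripper":0},{"rx":0,"ry":0,"rz":-0.03,"tx":0.006,"ty":0,"tz":0,"gripper":0},{"rx":0,"ry":0,"rz":-0.02,"tx":0.004,"ty":0,"tz":0,"gripper":0}]'; python3 -c "
from h import *
arc(14,0,3)
p,d=viewer.read_camera('scene')
cv2.imwrite('pics/scene8.png',cv2.resize(p[100:300,200:400][:,:,::-1],None,fx=3,fy=3,interpolation=cv2.INTER_CUBIC))"
```

```text
clock: 14.18
eef_pos: [669.1, 119.1, 212.8]
tcp_rot: [180.0, -0.0, 83.7]
ft_force: [-0.3, 0.7, 0.3]
finger_gap: 0.004
clk 14.18 [669.1 119.1 212.8] [180.   -0.   83.7] F [-0.3  0.7  0.3]
 at 14 r 180.4 off face -10.8
 at 0 r 172.4 off face -54.1
1 r [ 0.0006 -0.0001 -0.0757] t [0.0148 0.005  0.0008]
2 r [ 0.      0.     -0.0814] t [0.0151 0.0003 0.    ]
3 r [-0.      0.     -0.0814] t [0.0151 0.0003 0.    ]
```

View pics/scene8.png

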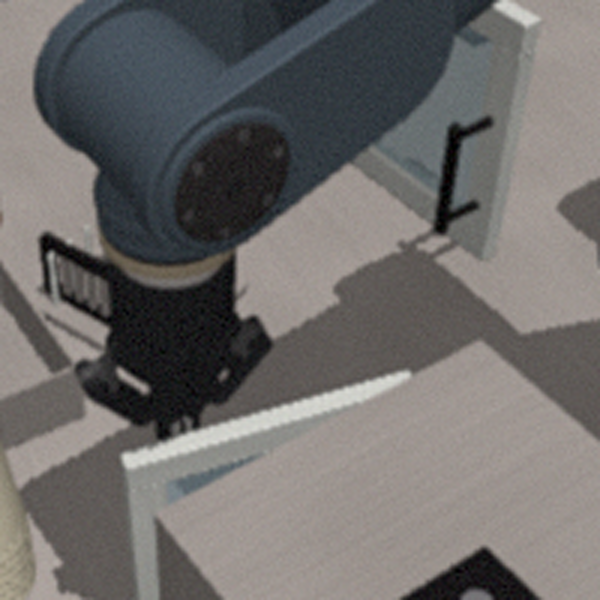

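```bash
python3 -m pendant '[{"rx":0,"ry":0,"rz":-0.025,"tx":0.005,"ty":0.001,"tz":0,"gripper":0},{"rx":0,"ry":0,"rz":-0.025,"tx":0.005,"ty":0.001,"tz":0,"gripper":0},{"rx":0,"ry":0,"rz":-0.025,"tx":0.0045,"ty":0.001,"tz":0,"gripper":0},{"rx":0,"ry":0,"rz":-0.025,"tx":0.0045,"ty":0.001,"tz":0,"gripper":0},{"rx":0,"ry":0,"rz":-0.02,"tx":0.004,"ty":0,"tz":0,"gripper":0}]'; python3 -c "
from h import *
arc(5,0,3)"
```

```text
clock: 14.65
eef_pos: [674.8, 143.1, 213.0]
tcp_rot: [180.0, 0.0, 91.1]
ft_force: [0.1, -0.7, -0.3]
finger_gap: -0.0
clk 14.65 [674.8 143.1 213. ] [180.    0.   91.1] F [ 0.1 -0.7 -0.3]
 at 5 r 183.3 off face -15.1
 at 0 r 181.3 off face -31.0
1 r [ 0.0005  0.0002 -0.0515] t [0.0095 0.0018 0.001 ]
2 r [ 0.      0.     -0.0291] t [0.0054 0.0002 0.    ]
3 r [ 0.      0.     -0.0291] t [0.0054 0.0002 0.    ]
```

```bash
python3 -m pendant '[{"rx":0,"ry":0,"rz":-0.02,"tx":0.004,"ty":0,"tz":0,"gripper":0},{"rx":0,"ry":0,"rz":-0.02,"tx":0.004,"ty":0,"tz":0,"gripper":0},{"rx":0,"ry":0,"rz":-0.015,"tx":0.0035,"ty":0,"tz":0,"gripper":0}]'; python3 -c "
from h import *
arc(3,0,1)";python3 -m pendant '[{"rx":0,"ry":0,"rz":-0.015,"tx":0.003,"ty":0,"tz":0,"gripper":0}]';python3 -m pendant '[{"rx":0,"ry":0,"rz":-0.01,"tx":0.003,"ty":0,"tz":0,"gripper":0}]'
```

```text
clock: 14.9
eef_pos: [674.7, 155.6, 213.0]
tcp_rot: [179.9, 0.0, 94.6]
ft_force: [-0.2, -1.6, -0.1]
finger_gap: 0.002
clk 14.90 [674.7 155.6 213. ] [179.9   0.   94.6] F [-0.2 -1.6 -0.1]
 at 3 r 183.5 off face -9.0
 at 0 r 182.8 off face -18.6
1 r [ 0.0012  0.0009 -0.0482] t [0.0077 0.0019 0.001 ]
clock: 14.98
eef_pos: [674.4, 159.0, 213.0]
tcp_rot: [179.9, 0.0, 95.6]
ft_force: [0.2, -0.2, 0.9]
finger_gap: 0.002
clock: 15.07
eef_pos: [674.1, 162.4, 213.0]
tcp_rot: [179.9, 0.0, 96.3]
ft_force: [0.2, -2.3, -0.1]
finger_gap: -0.004
```

```bash
for i in 1; do python3 -m pendant '[{"rx":0,"ry":0,"rz":0,"tx":0.002,"ty":0,"tz":0,"gripper":0}]'; python3 -m pendant '[{"rx":0,"ry":0,"rz":0,"tx":0.002,"ty":0,"tz":0,"gripper":0}]'; python3 -m pendant '[{"rx":0,"ry":0,"rz":0,"tx":0.0015,"ty":0,"tz":0,"gripper":0}]'; done;  python3 -c "
from h import *
arc(1,0,1)"
```

```text
clock: 15.15
eef_pos: [673.9, 164.1, 213.0]
tcp_rot: [179.9, 0.1, 96.3]
ft_force: [1.3, -9.4, 0.6]
finger_gap: -0.0
clock: 15.23
eef_pos: [673.8, 164.3, 213.0]
tcp_rot: [180.0, 0.3, 96.3]
ft_force: [1.5, -19.2, 1.4]
finger_gap: -0.001
clock: 15.32
eef_pos: [673.8, 164.0, 213.0]
tcp_rot: [180.0, 0.5, 96.3]
ft_force: [1.1, -8.8, 0.7]
finger_gap: 0.005
clk 15.32 [673.8 164.  213. ] [180.    0.5  96.3] F [ 1.1 -8.8  0.7]
 at 1 r 183.1 off face -6.9
 at 0 r 182.9 off face -10.1
1 r [ 0.0003  0.0094 -0.0192] t [-0.0008  0.0021  0.0011]
```

A firm stop at the shut position: 19 N while the tool stood still, which is more than the catch needs. Back off and look.

```bash
python3 -m pendant '[{"rx":0,"ry":0,"rz":0,"tx":-0.006,"ty":0,"tz":0,"gripper":0},{"rx":0,"ry":0,"rz":0,"tx":-0.016,"ty":0,"tz":0,"gripper":0},{"rx":0,"ry":0,"rz":0,"tx":-0.02,"ty":0,"tz":-0.005,"gripper":0},{"rx":0,"ry":0,"rz":0,"tx":-0.025,"ty":0,"tz":-0.02,"gripper":0},{"rx":0,"ry":0,"rz":0,"tx":-0.03,"ty":0,"tz":-0.025,"gripper":0},{"rx":0,"ry":0,"rz":0,"tx":-0.035,"ty":0,"tz":-0.025,"gripper":0},{"rx":0,"ry":0,"rz":0,"tx":-0.035,"ty":0,"tz":-0.02,"gripper":0},{"rx":0,"ry":0,"rz":0,"tx":-0.035,"ty":0,"tz":0,"gripper":0}]'; python3 - <<'E'
from h import *
for n in('top','scene'):
    p,d=viewer.read_camera(n);np.save(f'pics/{n}9d.npy',d);np.save(f'pics/{n}9p.npy',p)
    c=(slice(130,270),slice(100,290)) if n=='top' else (slice(150,350),slice(220,450))
    cv2.imwrite(f'pics/{n}9.png',cv2.resize(p[c][:,:,::-1],None,fx=4 if n=='top' else 3,fy=4 if n=='top' else 3,interpolation=cv2.INTER_CUBIC))
E
```

```text
clock: 15.98
eef_pos: [694.7, -40.7, 311.2]
tcp_rot: [-179.8, 0.4, 96.8]
ft_force: [0.7, 0.7, 0.8]
finger_gap: -0.002
```

View pics/top9.png

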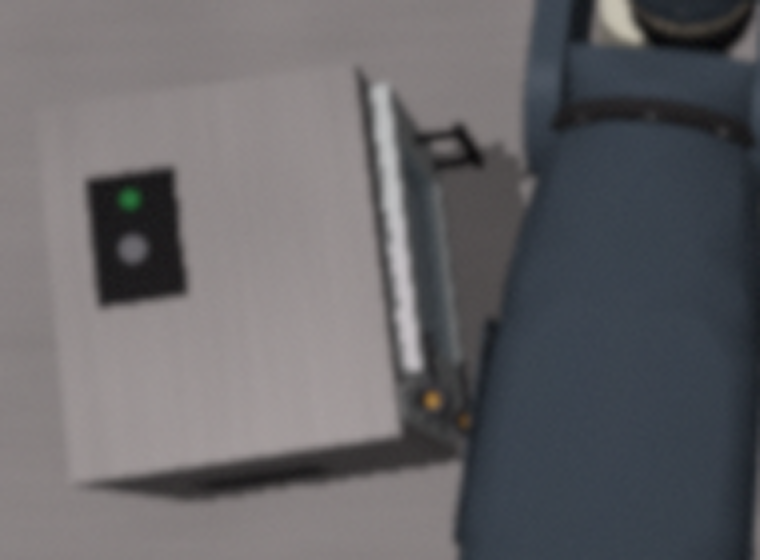

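View pics/scene9.png

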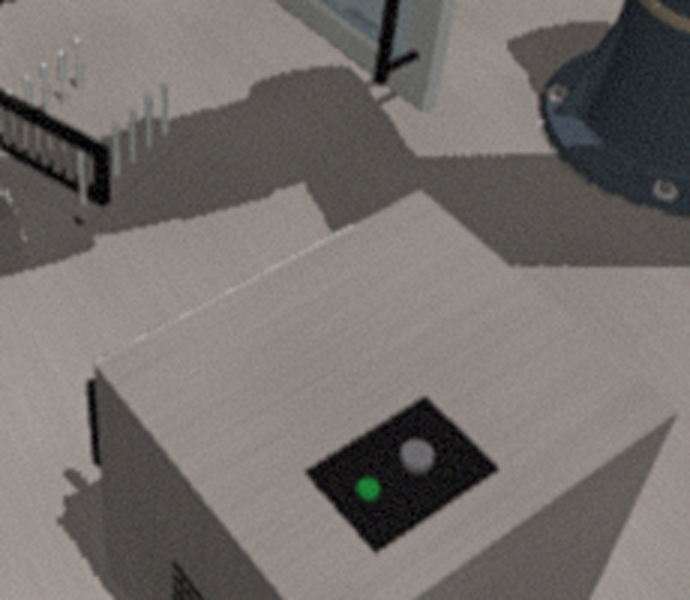

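The door is shut, parallel to the front, with both brass pin tips inside the knuckles at crop (432,400) and (465,420). I'll measure its angle, gap and height, and check the other things.

```bash
python3 - <<'E'
from h import *
y=np.radians(97.4);Rz=np.array([[np.cos(y),-np.sin(y)],[np.sin(y),np.cos(y)]]);S=np.array([578.8,289.7])
d=np.load('pics/top9d.npy');w=cloud('top',d)
s=(w[...,:2]-S)@Rz
m=(abs(w[...,2]-241)<8)&(s[...,0]<-105)&(s[...,0]>-150)&(abs(s[...,1])<140)
q=s[m];z=w[m][:,2];print(m.sum(),"z",np.median(z),"x mid",np.median(q[:,0]),"y range",q[:,1].min(),q[:,1].max())
k=np.polyfit(q[:,1],q[:,0],1);print("open angle",np.degrees(np.arctan(k[0])),"x at y=0",k[1]); kz=np.polyfit(q[:,1],z,1);print("level deg",np.degrees(np.arctan(kz[0])))
for n in('top','scene'):
    d0=np.load(f'pics/{n}0_d.npy')
    for nm in('grille','pan','cup_stack','syrup','rack'):
        r=viewer.search_frame(n,nm); print(n,nm,[(np.round(a['point'],0).tolist(),round(a['score'],2)) for a in r[:2]])
E
python3 - <<'E'
from h import *
p=np.load('pics/scene0_p.npy');q=np.load('pics/scene9p.npy')
cv2.imwrite('pics/cmp.png',np.hstack([p[40:310,120:320],q[40:310,120:320]])[:,:,::-1].repeat(2,0).repeat(2,1))
E
```

```text
517 z 238.84784888835466 x mid -117.31984917750694 y range -128.15815104736646 130.3157837563038
open angle 0.9186458293175449 x at y=0 -117.30546471456088
level deg 0.7503635452734634
top grille [([329.0, 204.0], 0.82), ([158.0, 203.0], 0.34)]
top pan [([324.0, 167.0], 0.71), ([206.0, 192.0], 0.28)]
top cup_stack [([205.0, 192.0], 0.62), ([254.0, 138.0], 0.5)]
top syrup [([400.0, 180.0], 0.96), ([337.0, 220.0], 0.28)]
top rack [([336.0, 219.0], 0.96)]
scene grille [([235.0, 197.0], 0.94)]
scene pan [([197.0, 220.0], 0.74)]
scene cup_stack [([190.0, 274.0], 0.73), ([253.0, 288.0], 0.3)]
scene syrup [([184.0, 164.0], 0.56), ([250.0, 283.0], 0.22)]
scene rack [([254.0, 196.0], 0.95), ([191.0, 274.0], 0.55)]
```

View pics/cmp.png

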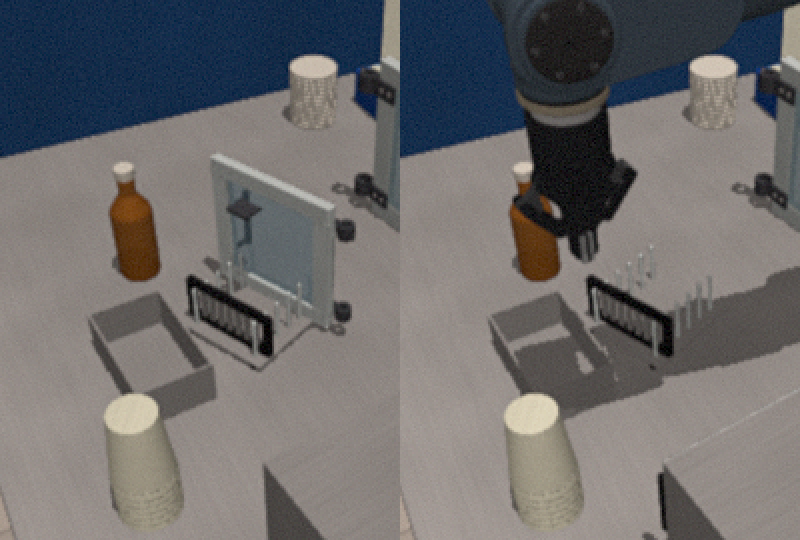

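```bash
python3 - <<'E'
from h import *
d=np.load('pics/top9d.npy');p=np.load('pics/top9p.npy');w=cloud('top',d)
g=p.min(2)
m=(abs(w[...,2]-240)<7)&(g>150);m[:, :180]=0;m[:,225:]=0
k=cv2.connectedComponentsWithStats(m.astype(np.uint8));i=1+np.argmax(k[2][1:,4]);m=k[1]==i
# centroid per row of bright strip, on z=242
v,u=np.where(m);P=[]
for r in np.unique(v):
    uu=u[v==r]
    if len(uu)>=4:P.append(on_z('top',(uu.mean(),r),242)[:2])
P=np.array(P);c=P.mean(0);_,s,vt=np.linalg.svd(P-c);print("door edge: n",len(P),"dir",np.degrees(np.arctan2(vt[0][1],vt[0][0]))%180,"resid",s[1]/len(P)**.5,"mid",c)
# steriliser front top edge from first picture: largest-gradient col per row
d0=np.load('pics/top0_d.npy')
Q=[]
for r in range(152,236):
    row=d0[r].astype(float);cols=np.where(row[150:215]<1115)[0]
    if len(cols):Q.append(on_z('top',(150+cols.max()+.5,r),262)[:2])
Q=np.array(Q);c2=Q.mean(0);res=None
for _ in range(3):
    c2=Q.mean(0);_,s,vt2=np.linalg.svd(Q-c2);e=(Q-c2)@vt2[1];Q=Q[abs(e)<max(2.5*e.std(),1)]
print("ster front edge dir",np.degrees(np.arctan2(vt2[0][1],vt2[0][0]))%180,len(Q),"gap centre->front",(c-c2)@vt2[1])
E
```

```text
door edge: n 40 dir 6.803709579375521 resid 0.6172850959462883 mid [612.29922257 171.97210382]
ster front edge dir 27.52019842187474 35 gap centre->front -51.74246670227627
```

Edge angle, gap and height agree with shut to within camera accuracy (about 0.5°). I'll touch the door once more lightly to check that the catch kept it there and it did not spring back.

```bash
python3 -c "
from h import *
plan([676,120,213],97,8)"
```

```text
dist 184.0321057791543 perrow 23.00401322239429 turn/row deg 0.08821453940117104
0 r [-0.0013  0.0007 -0.0004] t [0.0199 0.0002 0.0115]
1 r [-0.0013  0.0007 -0.0004] t [0.0199 0.0002 0.0116]
2 r [-0.0013  0.0007 -0.0004] t [0.0199 0.0002 0.0116]
3 r [-0.0013  0.0007 -0.0004] t [0.0199 0.0002 0.0116]
4 r [-0.0013  0.0007 -0.0004] t [0.0199 0.0002 0.0116]
5 r [-0.0013  0.0007 -0.0004] t [0.0199 0.0002 0.0116]
6 r [-0.0013  0.0007 -0.0004] t [0.0199 0.0002 0.0116]
7 r [-0.0013  0.0007 -0.0004] t [0.0198 0.0002 0.0116]
```

```bash
python3 -m pendant '[{"rx":-0.002,"ry":0.001,"rz":0,"tx":0.02,"ty":0,"tz":0.014,"gripper":0},{"rx":-0.002,"ry":0.001,"rz":0,"tx":0.024,"ty":0,"tz":0.014,"gripper":0},{"rx":-0.002,"ry":0.001,"rz":0,"tx":0.024,"ty":0,"tz":0.014,"gripper":0},{"rx":-0.002,"ry":0.001,"rz":0,"tx":0.022,"ty":0,"tz":0.014,"gripper":0},{"rx":-0.001,"ry":0.001,"rz":0,"tx":0.02,"ty":0,"tz":0.013,"gripper":0},{"rx":0,"ry":0,"rz":0,"tx":0.014,"ty":0,"tz":0.01,"gripper":0},{"rx":0,"ry":0,"rz":0,"tx":0.006,"ty":0,"tz":0.004,"gripper":0},{"rx":0,"ry":0,"rz":0,"tx":0,"ty":0,"tz":0,"gripper":0}]'
```

```text
clock: 17.25
eef_pos: [677.5, 97.7, 219.9]
tcp_rot: [179.9, 0.1, 96.9]
ft_force: [-0.0, -0.6, 0.6]
finger_gap: -0.002
```

```bash
python3 -m pendant '[{"rx":0,"ry":0,"rz":0,"tx":0.012,"ty":0,"tz":0.004,"gripper":0},{"rx":0,"ry":0,"rz":0,"tx":0.014,"ty":0,"tz":0.002,"gripper":0},{"rx":0,"ry":0,"rz":0,"tx":0.012,"ty":0,"tz":0,"gripper":0},{"rx":0,"ry":0,"rz":0,"tx":0.008,"ty":0,"tz":0,"gripper":0},{"rx":0,"ry":0,"rz":0,"tx":0.003,"ty":0,"tz":0,"gripper":0},{"rx":0,"ry":0,"rz":0,"tx":0,"ty":0,"tz":0,"gripper":0}]'
```

```text
clock: 17.75
eef_pos: [672.7, 149.4, 215.9]
tcp_rot: [179.7, 0.1, 96.8]
ft_force: [0.3, -0.7, -0.9]
finger_gap: 0.001
```

```bash
for k in 1 2 3 4; do python3 -m pendant '[{"rx":0,"ry":0,"rz":0,"tx":0.002,"ty":0,"tz":0,"gripper":0}]' | grep -E "eef|ft"; done;  python3 -m pendant '[{"rx":0,"ry":0,"rz":0,"tx":0.0015,"ty":0,"tz":0,"gripper":0}]' | grep -E "eef|ft"; python3 -m pendant '[{"rx":0,"ry":0,"rz":0,"tx":0.001,"ty":0,"tz":0,"gripper":0}]' | grep -E "eef|ft"
```

```text
eef_pos: [672.6, 151.3, 216.2]
ft_force: [0.4, 0.8, 0.7]
eef_pos: [672.4, 153.2, 216.4]
ft_force: [0.0, -0.5, 0.3]
eef_pos: [672.3, 155.1, 216.6]
ft_force: [-0.4, 0.0, -0.5]
eef_pos: [672.1, 156.9, 216.7]
ft_force: [-0.4, -0.7, 0.3]
eef_pos: [672.0, 158.4, 216.7]
ft_force: [-0.6, -0.0, 0.2]
eef_pos: [671.9, 159.4, 216.7]
ft_force: [0.6, 0.2, 1.0]
```

```bash
for k in 1 2 3 ; do python3 -m pendant '[{"rx":0,"ry":0,"rz":0,"tx":0.001,"ty":0,"tz":0,"gripper":0}]' | grep -E "eef|ft"; done
```

```text
eef_pos: [671.7, 160.4, 216.7]
ft_force: [0.0, -0.7, 0.4]
eef_pos: [671.6, 161.4, 216.7]
ft_force: [0.0, 0.2, -0.1]
eef_pos: [671.5, 162.3, 216.7]
ft_force: [0.4, -2.4, 0.5]
```

```bash
for k in 1 2 ; do python3 -m pendant '[{"rx":0,"ry":0,"rz":0,"tx":0.001,"ty":0,"tz":0,"gripper":0}]' | grep -E "eef|ft"; done
```

```text
eef_pos: [671.5, 162.8, 216.7]
ft_force: [0.0, -6.3, 1.2]
eef_pos: [671.4, 163.1, 216.7]
ft_force: [-0.1, -6.4, 0.2]
```

First touch is at y≈162.2 and the stop under load is at 163–164, so the catch kept the door on the seal. Retreat, take a last look and hand in.

```bash
python3 -m pendant '[{"rx":0,"ry":0,"rz":0,"tx":-0.005,"ty":0,"tz":0,"gripper":0},{"rx":0,"ry":0,"rz":0,"tx":-0.014,"ty":0,"tz":0,"gripper":0},{"rx":0,"ry":0,"rz":0,"tx":-0.018,"ty":0,"tz":-0.005,"gripper":0},{"rx":0,"ry":0,"rz":0,"tx":-0.02,"ty":0,"tz":-0.015,"gripper":0},{"rx":0,"ry":0,"rz":0,"tx":-0.02,"ty":0,"tz":-0.02,"gripper":0},{"rx":0,"ry":0,"rz":0,"tx":-0.016,"ty":0,"tz":-0.02,"gripper":0},{"rx":0,"ry":0,"rz":0,"tx":-0.008,"ty":0,"tz":-0.01,"gripper":0},{"rx":0,"ry":0,"rz":0,"tx":0,"ty":0,"tz":0,"gripper":0}]'; python3 -m pendant '[{"rx":0,"ry":0,"rz":0,"tx":0,"ty":0,"tz":0,"gripper":0},{"rx":0,"ry":0,"rz":0,"tx":0,"ty":0,"tz":0,"gripper":0},{"rx":0,"ry":0,"rz":0,"tx":0,"ty":0,"tz":0,"gripper":0}]'; python3 - <<'E'
from h import *
p,d=viewer.read_camera('top')
cv2.imwrite('pics/top10.png',cv2.resize(p[90:270,90:440][:,:,::-1],None,fx=2.2,fy=2.2,interpolation=cv2.INTER_CUBIC))
p,d=viewer.read_camera('scene');cv2.imwrite('pics/scene10.png',p[:,:,::-1])
E
```

```text
clock: 19.33
eef_pos: [682.6, 54.7, 288.1]
tcp_rot: [179.8, 0.2, 96.7]
ft_force: [1.0, 0.4, 1.1]
finger_gap: -0.003
clock: 19.58
eef_pos: [682.1, 55.0, 286.1]
tcp_rot: [179.9, 0.1, 96.7]
ft_force: [0.2, 0.5, 0.3]
finger_gap: -0.002
```

View pics/top10.png

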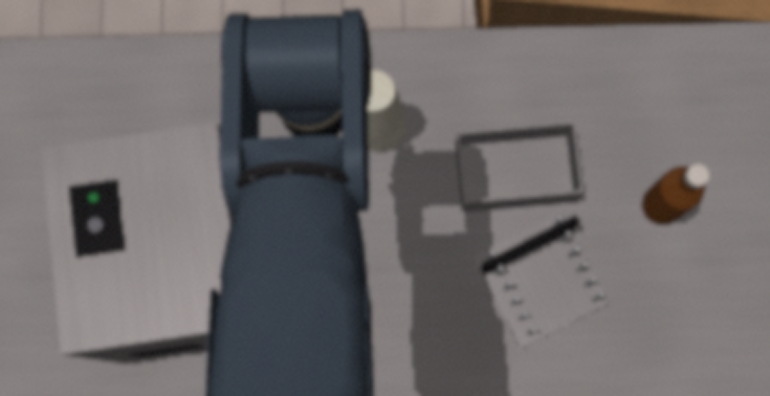

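View pics/scene10.png

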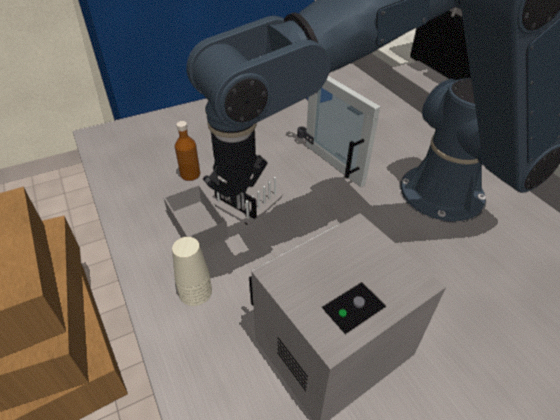

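The door's top edge shows as the thin line along the steriliser's front at scene (262,268)–(350,225). The grille, pan, cups, syrup and the big door stand as before, and the arm touches nothing.

```bash
python3 -c "
from workcell import order
print(order.close_job())"
```

```text
the job is handed in; nothing more can be done
None
```

The smaller door is back on the steriliser, with both knuckles on their pins. It is shut on its catch and released, and I handed the job in at about 19.7 s of the 72 s.

**What I did:** I lifted the door straight up out of the rack slot. The cameras put the pins about 13 mm from the outer mark. I lowered the door onto them about 85° open, without forcing it. I then let go and pushed it shut with closed fingers on the outer face.

**Checks that agreed:**
- **Seating:** the weight came off the wrist at shoulder height. Before release, small side pushes of about 1.3 mm met 13 N one way and 6 N the other, so the knuckles were captive on the pins.
- **Catch:** the closing push ended at a firm stop, peaking at 19 N. After backing off, a light touch met the door at the same place (first touch at y≈162, against 163–164 under load), so it had not sprung back.
- **Other things:** the grille, pan, cups, syrup and large door looked unmoved in the last pictures.

**Checks that were weaker or disagreed:**
- **Door angle:** the camera estimates put the door 0.6–0.9° from fully shut and its middle about 2 mm off the expected position. That is within the stated calibration accuracy, and I trusted the touch check instead.
- **Front edge:** one automatic fit of the steriliser's front edge came out wrong, and I discarded it.
- **Last overhead view:** the arm hid the hinge in the final picture. The pins were last seen inside the knuckles just after closing, before the second touch.

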